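# Slide the open sugar pourer into its holder and shut the spout flap

## Robot

A 7-joint arm with a two-finger parallel gripper is mounted at the origin on a cart in front of the work surface, level with it; the furniture and walls round the work are solid. World frame = base frame: x ahead of the robot, y to its left, z up, the work surface at z = 0. Lengths are in m, angles in rad, forces in N, time in s.
With the tool pointing down it reaches from about 0.4 to 0.85 m from the base axis. Payload 4.5 kg.
Tool frame: the origin (TCP) lies midway between the tips of the shut fingers; the grasp point (between the pads) lies 19 mm behind it; z points along the fingers, y is the direction in which the jaws open and shut (so a half turn about z gives the same grasp; the last joint's range is limited). The gripper opens to 88 mm and grips with 3 to 60 N. Pads are 18 mm wide; open, the fingers measure 123 mm over their backs; the gripper's body (75 mm by 187 mm) begins 45 mm behind the grasp point.
Start: joints at [1.227, 0.689, -0.195, 1.565, 0.157, 0.902, -0.215], TCP at [0.231, -0.581, 0.239] pointing down, gripper open.
Joint ranges: [-3.01, 3.01], [-0.46, 2.08], [-1.47, 1.51], [0.13, 2.56], [-1, 4.14], [0.04, 2.09], [-2.66, 2.66]. Speed limits (rad/s): [2.57, 2.57, 3.14, 3.14, 3.14, 3.14, 3.14].

## Interface

Orientations are given as a unit quaternion [x, y, z, w].
In Python, from plant import r gives the robot as it stands. The module is installed in compiled form; this text tells all that it offers.
- The arm moves only by the tool carry_out, never from a script. Its argument "commands" is a list of rows, each a list of 6 numbers: the shift along the tool's x, y, z in m, then the turn, a rotation vector about the tool's x, y, z in degrees. In form: [[dx, dy, dz, wx, wy, wz], ...]. A call has 1 to 12 rows; each row is the pose to reach, as a shift and turn from the pose commanded when the call began, along the tool's axes at that moment; what a row does not reach only later rows make up. A row lasts 1/10 s, in which the tool goes at most 50 mm and 8.59 degrees, less where a joint would pass 70% of its speed; a pose out of reach is approached as far as the arm can. A call with a gripper value outside its range is refused whole. "fingers" is the closure in counts, from 0 (fully open) to 255 (shut), set as the call begins (left out, the last holds). The fingers move at their own pace and stop on an object; "grip_force" is the grip in N (left out, the last holds). Time passes only in rows, so rows that repeat a pose let the fingers close. It gives the time, the measured TCP pose, the force and the opening at its end, in the units of the state.
- r.get_state(): the state, without advancing time (a new reading comes with each control period).
- r.snapshot(name): name is "scene" or "top"; returns a dict with "img" (400x640x3 uint8, blue, green, red), "intrinsics" (3x3 intrinsics, pixels), "extrinsics" (4x4, takes a point from camera to world coordinates). Camera axes: x right, y down, z forward; pixel columns grow to the right and rows downward; lengths in m; the calibration is good to about 2 mm. A picture is of the moment at which its call begins. There is no depth.
- r.finish_job(): hands the job in, once; it reports no verdict.
Trained networks look in a picture, given as the dict that the camera call returned (one of the last four; its "shot" number tells which), for a name from the list of things; names that differ only in an ending like _2 or _b are one class to them, and where a whole thing is asked for, a point or a joint stands for the part that bears it (a point fixed in the world has none). Each returns a list of dicts, best first, with "p" (0 to 1); they miss things now and then, are a little off and sometimes report something else, mostly with a low value. They report only what shows in the picture. A call takes as long as a camera call.
- r.spot_in(picture, label): "xyz" ([x, y, z] in m, in world coordinates, good to about 4 mm: the middle of the surface that is visible of it).
- r.spot_point(picture, label): "xyz" ([x, y, z] in m, in world coordinates, good to about 4 mm: a listed point, or the origin of a listed thing).
The state is a dict: "clock": time; "q": joint angles; "qd": joint speeds; "joint_torque": joint torques, N m; "tool_pos": TCP position; "eef_rot": TCP orientation; "contact_force": force on the tool from outside, world axes, zero at the start; "moment": the same for the moment, N m; "opening": opening from 0.0 (shut) to 1.0 (fully open).
Only numpy, scipy, OpenCV 4.12 (cv2) and the standard library are available. Lean on these libraries where they do the work, as an engineer would, in place of code of your own. Each camera call takes 0.05 s, during which the arm holds its last target.

## Task

Put the sugar pourer that stands in front of the condiment station away: it is full and its spout is open, so do not grip, lift or tip it; push it low on its body with the fingertips so that it slides upright across the counter into the open-fronted steel holder, fully home against the back. Also press its spout flap shut with a fingertip, and leave the other things on the counter where they are.

Things in the scene. Friction and masses are not known exactly. Their poses are not given: they have to be found in the camera images.
- sugar_pourer: Upright round glass shaker of sugar, pale domed lid, standing loose: 69 mm diameter (straight walls up to 122 mm, then narrowing to a 28 mm neck), 162 mm tall, 0.3 to 0.5 kg. The near one, before the holder (a twin at the back of the counter stays). Origin: centre of its underside, z up; x points from its axis to the flap's hinge. Pushed higher than about 45 mm it may topple.
- pourer_top (a point): Middle of the pourer's neck top, on the pourer's axis, 162 mm above its underside: the shut flap lies flat over this point.
- sugar_pourer_flap (a joint): Spout flap on the pourer's top: a thin plate 26 mm long, 18 mm wide, hinged 12 mm from the pourer's axis on its +x side, 162 mm up; the free end lies to -x. 0 rad = shut, flat on the neck; grows as it opens upward. Starts 0.25 to 0.5 rad open (free end up to 13 mm above the neck), stays where left. A slow push down on its upper face, a few N, shuts it.
- pourer_holder: Dark steel band bent to a U seen from above, 43 mm high, 5 mm thick, fixed before the wooden rail, no floor. Inside 79 mm wide; arms end 28 mm before the origin in lips that flare to about 94 mm. Open to its -x (roughly towards the robot); the pourer slides in along its +x. Origin: on the counter, where the pourer's axis stands when fully home against the curved back, 34.5 mm behind.
- back_rail: Low light-wood rail, 430 mm long (its y axis), 18 mm thick, 70 mm high, fixed on the counter behind the holder, the sachet caddy and the stirrer cup, which stand along its front in any order. Origin: centre of its underside.
- stirrer_cup: Black cup of wooden stirrers, 64 mm wide, 142 mm tall, loose, beside the holder or next but one to it. Leave alone. Origin: centre of its underside.
- sachet_caddy: Black open caddy of sugar sachets, 60 x 120 x 76 mm (x, y, z), loose, along the rail. Leave alone. Origin: centre of its underside.
- reusable_cup: Takeaway cup with a cork-coloured band and green lid, 73 mm wide, 100 mm tall, loose. Leave alone. Origin: centre of its underside.
- card_terminal: Card payment terminal, 165 x 72 x 102 mm (x, y, z), loose. Leave alone. Origin: centre of its underside.
- milk_jug: Small steel milk jug with a handle, 80 x 74 x 76 mm, loose. Leave alone. Origin: centre of its underside.
- lid_stack: Stack of white cup lids, 74 mm wide, 45 mm high, loose. Leave alone. Origin: centre of its underside.
- tamper: Coffee tamper with a wooden grip, 58 mm wide, 83 mm tall, standing loose. Leave alone. Origin: centre of its underside.

How it is judged:
By the outcome, as a careful person would: the job done as asked, in the order asked, and still so for the second after the job is handed in, with the robot touching nothing.
It also fails if it takes over 64 s, if anything falls off the work surface, if the arm or the gripper's body presses on something with over 40 N, if the wrist force passes 120 N, or if a joint passes its speed limit or range.

## Working session

There is one attempt and no reset: what is moved stays moved. The work goes in short steps, Python scripts to look and compute and a tool call to move; the robot and the scene stay as the last step left them, time stands still between calls to the robot, and variables do not carry over. Pictures are saved under pics/ and viewed, and the job is handed in when it is done.

Besides the shell and the picture viewer there is one more tool, called after "Request:" as a command line: name --pt "numbers of a row" for each row, then --argument value for the rest. carry_out: Moves the arm, as the interface text tells. Its arguments: {"type":"object","properties":{"commands":{"type":"array","items":{"type":"array","items":{"type":"number"}}},"fingers":{"type":"number"},"grip_force":{"type":"number"}},"required":["commands"]}

```bash
mkdir -p pics
python3 - <<'E'
from plant import r
import cv2,numpy as np
s=r.get_state();print({k:np.round(v,3) for k,v in s.items()})
for n in("scene","top"):
    p=r.snapshot(n);cv2.imwrite(f"pics/{n}0.png",p["img"]);print(n,p["shot"],np.round(p["extrinsics"],3).tolist(),p["intrinsics"].tolist() if hasattr(p["intrinsics"],'tolist') else p["intrinsics"])
    for l in ["sugar_pourer","pourer_holder","pourer_top","back_rail","stirrer_cup","sachet_caddy","reusable_cup","card_terminal","milk_jug","lid_stack","tamper"]:
        print(l,[(np.round(d["xyz"],3).tolist(),round(d["p"],2)) for d in r.spot_point(p,l)])
    print("flap",[(np.round(d["xyz"],3).tolist(),round(d["p"],2)) for d in r.spot_in(p,"sugar_pourer_flap")])
E
```

```text
{'clock': np.float64(0.0), 'q': array([ 1.227,  0.69 , -0.195,  1.566,  0.157,  0.902, -0.215]), 'qd': array([-0.001,  0.   ,  0.001,  0.001,  0.001, -0.   , -0.002]), 'joint_torque': array([ 0.0000e+00, -5.2756e+01, -1.2670e+00, -1.5343e+01, -5.3000e-02,
        7.0000e-03,  0.0000e+00]), 'tool_pos': array([ 0.23 , -0.58 ,  0.238]), 'eef_rot': array([ 0.982,  0.188, -0.   , -0.001]), 'contact_force': array([-0.13 , -0.355,  0.059]), 'moment': array([ 0.078,  0.002, -0.017]), 'opening': np.float64(1.004)}
scene 1 [[-0.809, -0.337, 0.482, -0.092], [-0.588, 0.434, -0.683, 0.982], [0.021, -0.836, -0.549, 0.884], [0.0, 0.0, 0.0, 1.0]] [[431.60440111166855, 0.0, 326.7109463058328], [0.0, 431.60440111166855, 203.8237389345943], [0.0, 0.0, 1.0]]
sugar_pourer [([0.528, -0.006, 0.003], 0.66)]
pourer_holder [([0.649, 0.038, 0.002], 0.74), ([0.64, 0.388, -0.0], 0.49)]
pourer_top [([0.524, -0.005, 0.166], 0.9)]
back_rail [([0.702, 0.033, 0.002], 0.67), ([0.659, 0.171, 0.003], 0.33)]
stirrer_cup [([0.66, 0.172, -0.0], 0.86)]
sachet_caddy [([0.656, -0.104, 0.001], 0.71)]
reusable_cup [([0.655, -0.
[... 367 characters left out ...]
, 0.0, 1.0]] [[376.5089700724946, 0.0, 318.4073870515194], [0.0, 376.5089700724946, 198.10281426190932], [0.0, 0.0, 1.0]]
sugar_pourer [([0.53, -0.008, -0.003], 0.68)]
pourer_holder [([0.654, 0.032, 0.002], 0.65)]
pourer_top [([0.529, -0.004, 0.158], 0.86), ([0.651, 0.309, 0.001], 0.41)]
back_rail [([0.703, 0.028, 0.0], 0.8)]
stirrer_cup [([0.655, 0.17, 0.005], 0.88)]
sachet_caddy [([0.654, -0.102, -0.002], 0.81)]
reusable_cup [([0.658, -0.309, -0.001], 0.92)]
card_terminal [([0.466, -0.345, 0.003], 0.87), ([0.639, 0.392, 0.007], 0.54)]
milk_jug [([0.518, 0.369, -0.002], 0.85)]
lid_stack [([0.65, 0.31, 0.003], 0.76)]
tamper [([0.639, 0.389, 0.007], 0.64)]
flap [([0.527, -0.01, 0.167], 0.48)]
```

View pics/scene0.png

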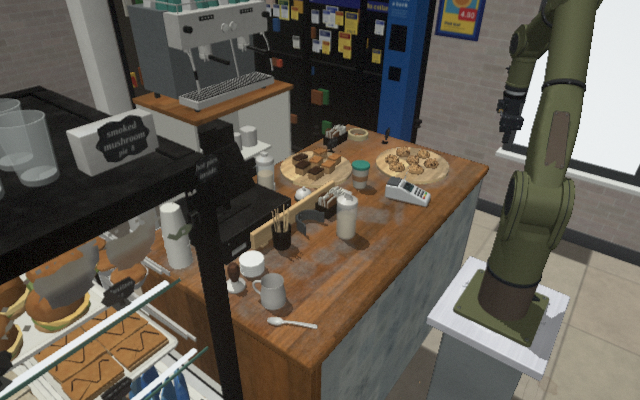

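View pics/top0.png

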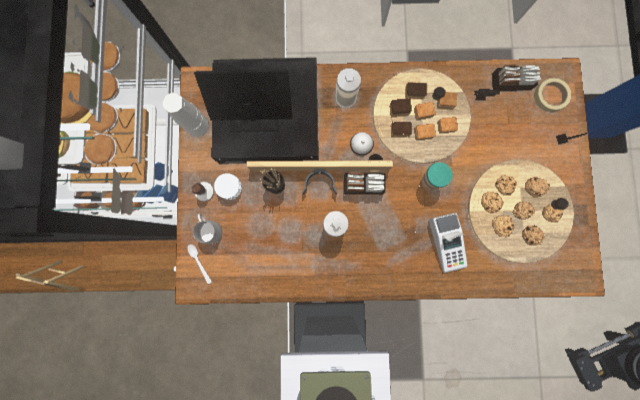

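Run:
```python
import cv2
a=cv2.imread("pics/top0.png");cv2.imwrite("pics/top0z.png",cv2.resize(a[90:230,220:420],None,fx=4,fy=4,interpolation=cv2.INTER_CUBIC))
a=cv2.imread("pics/scene0.png");cv2.imwrite("pics/scene0z.png",cv2.resize(a[120:270,220:420],None,fx=4,fy=4,interpolation=cv2.INTER_CUBIC))
```

```text
(no output)
```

View pics/top0z.png

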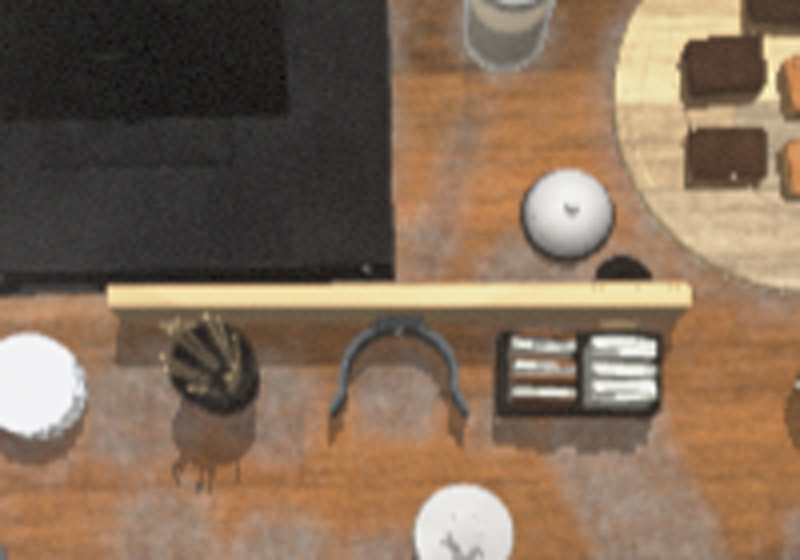

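View pics/scene0z.png

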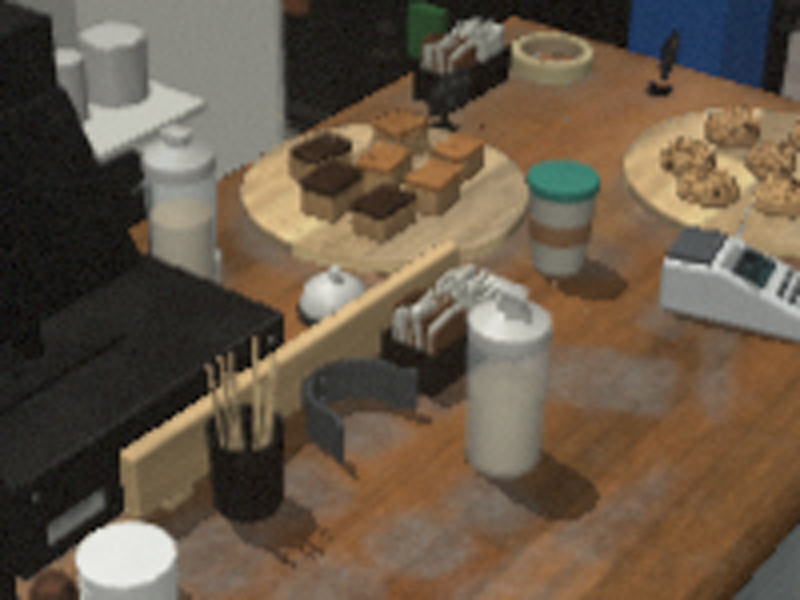

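The top view shows the holder U at about px (319,180), between the stirrer cup on its left and the caddy on its right. The pourer is at about px (336,225), with the rail behind. Next I'll measure these more precisely.

```bash
cat > h.py <<'E'
from plant import r
import numpy as np,cv2
from scipy.spatial.transform import Rotation as R
def ray(p,u,v,z):
    K=np.array(p["intrinsics"]);T=np.array(p["extrinsics"]);d=T[:3,:3]@np.linalg.inv(K)@[u,v,1];o=T[:3,3]
    return o+d*(z-o[2])/d[2]
def proj(p,X):
    K=np.array(p["intrinsics"]);T=np.linalg.inv(np.array(p["extrinsics"]));c=T[:3,:3]@np.asarray(X)+T[:3,3];q=K@c;return q[:2]/q[2]
def tq(yaw,tilt):  # tool down, tool x at yaw, tilted so z leans forward
    Rz=R.from_euler('z',yaw,degrees=True);z=[np.sin(np.radians(tilt)),0,-np.cos(np.radians(tilt))]
    x=[np.cos(np.radians(tilt)),0,np.sin(np.radians(tilt))];y=np.cross(z,x)
    return Rz*R.from_matrix(np.array([x,y,z]).T)
def rows(p0,q0,wps):
    """wps list of (pos,Rot)"""
    R0=R.from_quat(q0)
    for p,q in wps:
        d=R0.inv().apply(np.array(p)-p0);w=(R0.inv()*q).as_rotvec(degrees=True)
        print([round(float(v),4) for v in d]+[round(float(v),2) for v in w])
def st():
    s=r.get_state();print({k:np.round(s[k],3).tolist() for k in("clock","q","tool_pos","eef_rot","contact_force","opening")});return s
E
python3 - <<'E'
from h import *
acc={}
for i in range(3):
  for n in("scene","top"):
    p=r.snapshot(n)
    for l in ["sugar_pourer","pourer_holder","pourer_top","back_rail"]:
        d=r.spot_point(p,l)
        if d: acc.setdefault((l,n),[]).append(d[0]["xyz"])
for k,v in acc.items(): print(k,np.round(v,3).tolist(),np.round(np.mean(v,0),4))
Z=lambda u,v,z:np.round(ray(p,220+u/4,90+v/4,z),4)
print("rail top back", Z(108,286,.07),Z(692,286,.07)," front",Z(108,306,.07),Z(692,308,.07))
print("lips",Z(337,412,.043),Z(464,414,.043),"back inner",Z(400,333,.043),"sides",Z(345,375,.043),Z(455,375,.043))
print("caddy front",Z(500,415,.07),Z(660,415,.07))
for n in ("top","scene"):
    p=r.snapshot(n);a=p["img"].copy()
    for t in np.linspace(-90,90,19):
        c=np.array([.652,.034]);
        for z in(.043,):
            X=[c[0]+.0395*np.cos(np.radians(t))-.005,c[1]+.0395*np.sin(np.radians(t)),z]
            u=proj(p,X);cv2.circle(a,tuple(int(round(x*16)) for x in u),8,(0,0,255),-1,shift=4)
    for t in range(0,360,15):
        for z,rr in((.162,.014),(.122,.0345),(0,.0345)):
            u=proj(p,[.528+rr*np.cos(np.radians(t)),-.0055+rr*np.sin(np.radians(t)),z]);cv2.circle(a,tuple(int(round(x*16)) for x in u),8,(0,255,0),-1,shift=4)
    if n=="top": b=a[140:250,270:400]
    else: b=a[180:250,290:370]
    cv2.imwrite(f"pics/ov_{n}.png",cv2.resize(b,None,fx=5,fy=5,interpolation=cv2.INTER_NEAREST))
E
```

```text
('sugar_pourer', 'scene') [[0.526, -0.01, 0.002], [0.527, -0.007, 0.002], [0.527, -0.006, 0.002]] [ 0.5266 -0.0077  0.0022]
('pourer_holder', 'scene') [[0.649, 0.033, 0.002], [0.651, 0.034, 0.001], [0.65, 0.032, 0.0]] [0.6499 0.0328 0.001 ]
('pourer_top', 'scene') [[0.523, -0.007, 0.163], [0.525, -0.007, 0.163], [0.527, -0.007, 0.163]] [ 0.5249 -0.0073  0.1632]
('back_rail', 'scene') [[0.705, 0.033, 0.007], [0.703, 0.035, 0.005], [0.705, 0.032, 0.003]] [0.7043 0.0332 0.0049]
('sugar_pourer', 'top') [[0.527, -0.011, 0.004], [0.524, -0.011, 0.002], [0.647, 0.308, 0.001]] [0.5662 0.0952 0.002 ]
('pourer_holder', 'top') [[0.654, 0.032, -0.001], [0.656, 0.03, 0.002], [0.653, 0.032, 0.001]] [6.546e-01 3.130e-02 6.000e-04]
('pourer_top', 'top') [[0.527, -0.007, 0.161], [0.529, -0.005, 0.157], [0.531, -0.007, 0.16]] [ 0.5287 -0.0063  0.1591]
('back_rail', 'top') [[0.702, 0.03, -0.002], [0.705, 0.03, 0.001], [0.704, 0.03, 0.002]] [7.036e-01 2.970e-02 4.000e-04]
rail top back [0.7178 0.2441 0.07  ] [ 0.7085 -0.1822  0.07  ]  front [0.703 0.244 0.07 ] [ 0.6922 -0.1815  0.07  ]
lips [0.6249 0.0792 0.043 ] [ 0.6214 -0.0148  0.043 ] back inner [0.6833 0.0313 0.043 ] sides [0.6525 0.0728 0.043 ] [ 0.6508 -0.0089  0.043 ]
caddy front [ 0.6167 -0.0397  0.07  ] [ 0.6142 -0.1551  0.07  ]
```

View pics/ov_top.png

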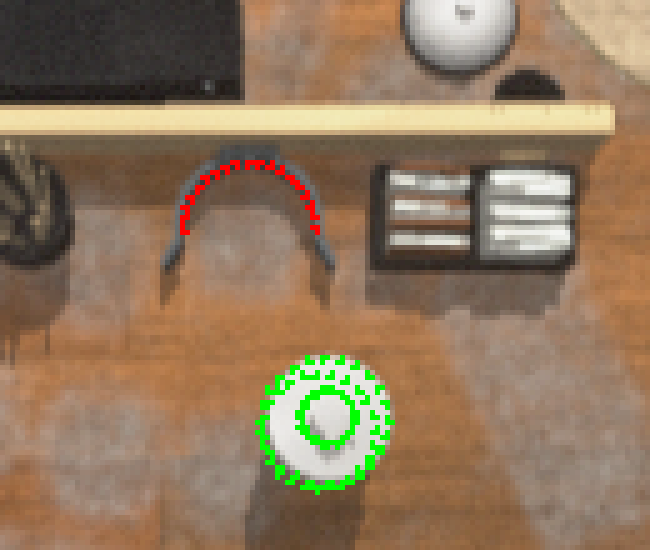

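View pics/ov_scene.png

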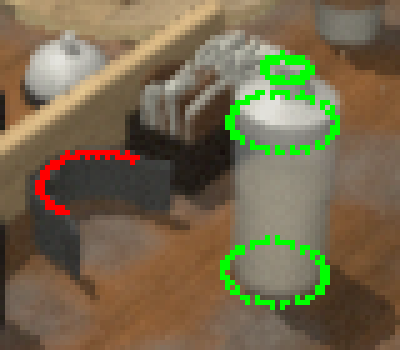

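Holder is at about (0.652, 0.032), yaw about −1.5°. Pourer is at about (0.526, −0.007). The gripper body has to stay clear of the tall pourer, so I'll tilt the tool and push with the fingers slightly open as a cradle, along a curve onto the holder axis.

Run:
```python
from h import *
s=st()
print(tq(21.7,0).as_quat())
rows(s["tool_pos"],s["eef_rot"],[([.44,-.09,.2],tq(40,0)),([.44,-.09,.2],tq(40,35))])
```

```text
{'clock': 2.9, 'q': [1.227, 0.689, -0.195, 1.565, 0.157, 0.902, -0.215], 'tool_pos': [0.231, -0.581, 0.239], 'eef_rot': [0.982, 0.188, 0.0, 0.0], 'contact_force': [-0.282, -0.046, -0.203], 'opening': 0.997}
[0.98212336 0.18823845 0.         0.        ]
[0.3757, -0.3791, 0.0387, 0.01, -0.0, -18.35]
[0.3757, -0.3791, 0.0387, 5.61, 34.7, -17.77]
```

Request:
carry_out --pt "0.376 -0.379 0.039 0 0 -18.35" --pt "0.376 -0.379 0.039 0 0 -18.35" --pt "0.376 -0.379 0.039 0 0 -18.35" --pt "0.376 -0.379 0.039 0 0 -18.35" --pt "0.376 -0.379 0.039 0 0 -18.35" --pt "0.376 -0.379 0.039 0 0 -18.35" --pt "0.376 -0.379 0.039 5.6 34.7 -17.8" --pt "0.376 -0.379 0.039 5.6 34.7 -17.8" --pt "0.376 -0.379 0.039 5.6 34.7 -17.8" --pt "0.376 -0.379 0.039 5.6 34.7 -17.8" --pt "0.376 -0.379 0.039 5.6 34.7 -17.8" --pt "0.376 -0.379 0.039 5.6 34.7 -17.8" --fingers 180 --grip_force 20

```text
clock: 4.1
tool_pos: [0.4364, -0.1103, 0.2092]
eef_rot: [0.897, 0.329, 0.276, -0.111]
contact_force: [0.3, 0.3, 0.2]
opening: 0.294
```

Run:
```python
from h import *
s=st()
rows(s["tool_pos"],s["eef_rot"],[([.468,-.056,.1],tq(40,35)),([.468,-.056,.023],tq(40,35))])
```

```text
{'clock': 4.1, 'q': [1.082, 0.703, -0.873, 2.337, -0.665, 0.043, 0.209], 'tool_pos': [0.436, -0.11, 0.209], 'eef_rot': [0.897, 0.329, 0.276, -0.111], 'contact_force': [0.25, 0.284, 0.226], 'opening': 0.294}
[-0.0133, -0.0188, 0.1238, -1.16, 0.45, -0.11]
[-0.0569, -0.0174, 0.1873, -1.16, 0.45, -0.11]
```

Request:
carry_out --pt "-0.013 -0.019 0.124 -1.2 0.4 0" --pt "-0.013 -0.019 0.124 -1.2 0.4 0" --pt "-0.013 -0.019 0.124 -1.2 0.4 0" --pt "-0.013 -0.019 0.124 -1.2 0.4 0" --pt "-0.013 -0.019 0.124 -1.2 0.4 0" --pt "-0.013 -0.019 0.124 -1.2 0.4 0"

```text
clock: 4.7
tool_pos: [0.4967, -0.104, 0.1477]
eef_rot: [0.896, 0.336, 0.26, -0.127]
contact_force: [0.2, 0.8, 0.3]
opening: 0.295
```

Run:
```python
from h import *
s=st()
rows(s["tool_pos"],s["eef_rot"],[([.468,-.056,.023],tq(40,35))])
p=r.snapshot("top");cv2.imwrite("pics/top1.png",p["img"][100:300,200:440].repeat(3,0).repeat(3,1))
p=r.snapshot("scene");cv2.imwrite("pics/sc1.png",p["img"][120:320,220:480].repeat(3,0).repeat(3,1))
```

```text
{'clock': 4.7, 'q': [0.896, 0.837, -0.723, 2.21, -1.0, 0.043, 0.562], 'tool_pos': [0.497, -0.104, 0.148], 'eef_rot': [0.896, 0.336, 0.26, -0.127], 'contact_force': [0.186, 0.84, 0.329], 'opening': 0.295}
[-0.0613, -0.0482, 0.1122, -3.65, 1.53, -0.01]
```

View pics/top1.png

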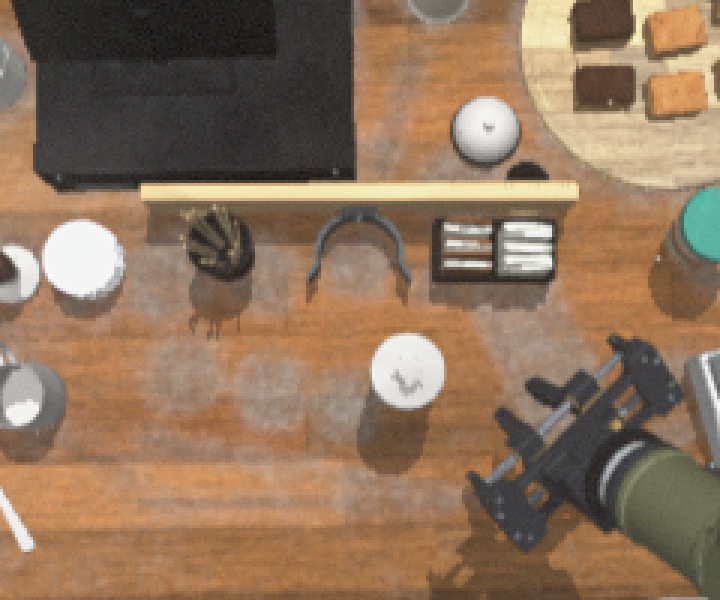

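View pics/sc1.png

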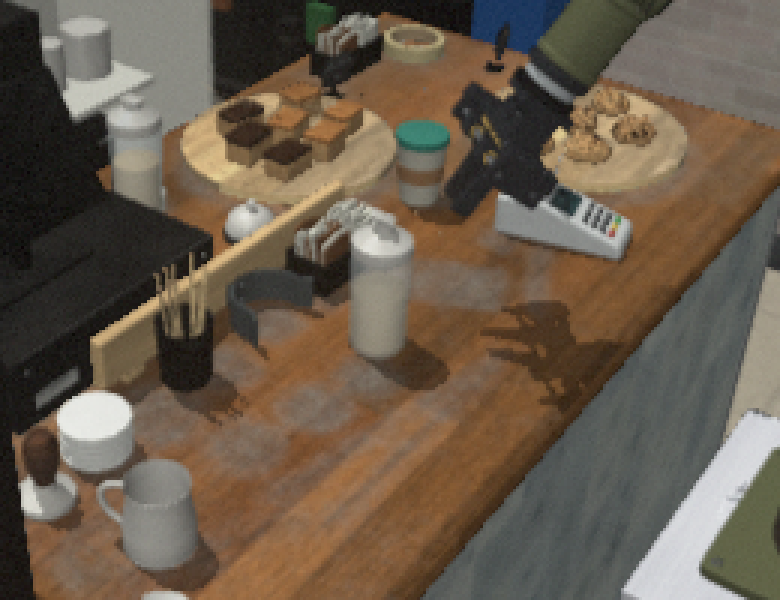

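q5 and q6 are both at their limits here, so this pose isn't feasible with the tilt. I'll fit a kinematic model from the recorded states and choose reachable tilted poses.

```bash
cat > fk.py <<'E'
import numpy as np, itertools
from scipy.spatial.transform import Rotation as R
D=[([1.227,.689,-.195,1.565,.157,.902,-.215],[.231,-.581,.239],[.982123,.188238,0,0]),
([1.082,.703,-.873,2.337,-.665,.043,.209],[.4364,-.1103,.2092],[.897,.329,.276,-.111]),
([.896,.837,-.723,2.21,-1.0,.043,.562],[.4967,-.104,.1477],[.896,.336,.26,-.127])]
def chain(q,s):
    Rs=[];c=R.identity()
    for a,ax,sg in zip(q,'zyzyzyz',s):
        c=c*R.from_euler(ax,sg*a);Rs.append(c)
    return Rs
if __name__=="__main__":
    res=[]
    for s in itertools.product([1,-1],repeat=7):
        # constant tool offset
        Es=[chain(q,s)[-1].inv()*R.from_quat(e) for q,_,e in D]
        e=sum((Es[0].inv()*E).magnitude() for E in Es)
        res.append((e,s,Es[0].as_rotvec(degrees=True)))
    res.sort(key=lambda t:t[0])
    for t in res[:6]:
        s=t[1];A=[];b=[]
        for q,p,_ in D:
            Rs=chain(q,s)
            M=[[0,0,1]]+[Rs[i].as_matrix()[:,j] for i,j in((2,2),(2,0),(4,2),(4,0),(6,2))]
            A.append(np.array(M).T);b.append(p)
        x,rr,_,_=np.linalg.lstsq(np.vstack(A),np.hstack(b),rcond=None)
        print(t,x.round(4),np.abs(np.vstack(A)@x-np.hstack(b)).max())
E
python3 fk.py
```

```text
(0.003225147211051994, (-1, 1, -1, 1, -1, 1, -1), array([6.98267429e-02, 1.28186728e-02, 8.99466398e+01])) [ 0.2568  0.7125 -0.1492  0.3658  0.0008  0.4308] 0.0170494644730598
(0.546735493219538, (-1, -1, 1, -1, 1, -1, 1), array([-1.02780166e-02, -6.95979156e-02,  8.60495835e+01])) [ 1.4459 -0.838   0.0051 -0.3673  0.3491  1.0839] 0.060996899691318496
(0.8972118475541633, (1, -1, -1, 1, 1, 1, 1), array([-78.98851133,  37.27043772, -86.54730136])) [ 1.9877 -1.4975 -1.7446  0.0474 -0.7118  0.3529] 0.1010312608067998
(0.9008600021060624, (-1, 1, -1, -1, 1, -1, 1), array([-63.29380514, -63.38625247,  94.438588  ])) [0.3443 0.629  1.1435 0.2868 0.0806 0.5286] 0.05830086531738432
(1.073026288943225, (1, -1, -1, 1, -1, 1, -1), array([ -87.53440979,   37.78855029, -104.56489432])) [ 0.6172  0.8222 -2.2005  0.5895 -0.3394  1.5423] 0.13955407866526934
(1.3185258699186027, (-1, -1, -1, 1, -1, 1, 1), array([46.74922637, 78.64298961, 93.39473384])) [ 0.3663 -0.5544  0.7208 -0.1173  0.2018 -0.3165] 0.06281283076235442
```

```bash
cat > fit.py <<'E'
from fk import *
s=(-1,1,-1,1,-1,1,-1)
names=['b_z']+[f"{i}{a}" for i in range(1,8) for a in 'xyz']
def cols(q):
    Rs=chain(q,s);return np.array([[0,0,1]]+[Rs[i].as_matrix()[:,j] for i in range(7) for j in range(3)]).T
A=np.vstack([cols(q) for q,_,_ in D]);b=np.hstack([p for _,p,_ in D])
base=['b_z','3z','5z','7z']
rest=['1x','1y','2x','2y','3x','3y','4x','4y','5x','5y','6x','6y']
out=[]
for k in(1,2,3):
  for ex in itertools.combinations(rest,k):
    idx=[names.index(n) for n in base+list(ex)]
    x,*_=np.linalg.lstsq(A[:,idx],b,rcond=None);out.append((np.abs(A[:,idx]@x-b).max(),ex,x.round(3)))
out.sort(key=lambda t:t[0])
for t in out:
    if len(t[1])<=3 and np.abs(t[2][4:]).max()<.15: print(t) if t[0]<.0025 else 0
E
python3 fit.py|head -40
```

```text
(np.float64(7.09623267847459e-05), ('1y', '4y', '6x'), array([ 0.346,  0.564,  0.345,  0.325, -0.019, -0.027,  0.001]))
(np.float64(7.096232678491243e-05), ('1y', '3y', '6x'), array([ 0.346,  0.564,  0.345,  0.325, -0.019, -0.027,  0.001]))
(np.float64(7.09623267849957e-05), ('2y', '4y', '6x'), array([ 0.346,  0.564,  0.345,  0.325, -0.019, -0.027,  0.001]))
(np.float64(7.096232678505121e-05), ('2y', '3y', '6x'), array([ 0.346,  0.564,  0.345,  0.325, -0.019, -0.027,  0.001]))
(np.float64(8.08387884655426e-05), ('2y', '4y', '5x'), array([ 0.347,  0.563,  0.345,  0.325, -0.018, -0.028,  0.001]))
(np.float64(8.083878846582015e-05), ('2y', '3y', '5x'), array([ 0.347,  0.563,  0.345,  0.325, -0.018, -0.028,  0.001]))
(np.float64(8.083878846598669e-05), ('1y', '4y', '5x'), array([ 0.347,  0.563,  0.345,  0.325, -0.018, -0.028,  0.001]))
(np.float64(8.08387884660422e-05), ('1y', '3y', '5x'), array([ 0.347,  0.563,  0.345,  0.325, -0.018, -0.028,  0.001]))
(np.float64(8.356756359229056e-05), ('2x', '3y', '4x'), array([ 0.336,  0.589,  0.352,  0.326, -0.018, -0.048,  0.018]))
(np.float64(8.3
[... 2997 characters left out ...]
1254), ('2y', '4y', '6y'), array([ 0.347,  0.564,  0.345,  0.326, -0.019, -0.027, -0.   ]))
(np.float64(0.00013337004703006805), ('1y', '4y', '6y'), array([ 0.347,  0.564,  0.345,  0.326, -0.019, -0.027, -0.   ]))
(np.float64(0.00013337004703006805), ('2y', '4y', '5y'), array([ 0.347,  0.564,  0.345,  0.326, -0.019, -0.027, -0.   ]))
(np.float64(0.00013337004703040112), ('1y', '4y', '5y'), array([ 0.347,  0.564,  0.345,  0.326, -0.019, -0.027, -0.   ]))
(np.float64(0.0001437145434156628), ('1x', '1y', '3y'), array([ 0.347,  0.563,  0.345,  0.326,  0.   , -0.019, -0.027]))
(np.float64(0.00014371454341632894), ('1x', '2y', '3y'), array([ 0.347,  0.563,  0.345,  0.326,  0.   , -0.019, -0.027]))
```

```bash
cat > ik.py <<'E'
from fk import chain,R,np
from scipy.optimize import least_squares
S=(-1,1,-1,1,-1,1,-1)
LO=np.array([-3.01,-.46,-1.47,.13,-1,.04,-2.66])+.02;HI=np.array([3.01,2.08,1.51,2.56,4.14,2.09,2.66])-.02
TO=R.from_euler('z',90,degrees=True)
def FK(q):
    Rs=chain(q,S)
    p=np.array([0,0,.347])+Rs[0].apply([0,-.019,0])+Rs[2].apply([0,-.027,.563])+Rs[4].apply([0,0,.345])+Rs[6].apply([0,0,.326])
    return p,Rs[6]*TO
def ik(p,rot,n=12,seed=0,q0=None,reg=0):
    rng=np.random.default_rng(seed);best=None
    for k in range(n):
        x0=q0 if (q0 is not None and k==0) else rng.uniform(LO,HI)
        f=lambda q:np.r_[(FK(q)[0]-p)*5,(rot.inv()*FK(q)[1]).as_rotvec(), reg*(q-(q0 if q0 is not None else q))]
        s=least_squares(f,np.clip(x0,LO+1e-6,HI-1e-6),bounds=(LO,HI))
        if best is None or s.cost<best.cost: best=s
        if best.cost<1e-8 and q0 is None: break
    return best.cost,best.x
def tq(yaw,tilt):
    Rz=R.from_euler('z',yaw,degrees=True);c,s_=np.cos(np.radians(tilt)),np.sin(np.radians(tilt))
    x=[c,0,s_];z=[s_,0,-c];return Rz*R.from_matrix(np.array([x,np.cross(z,x),z]).T)
E
cat > s1.py <<'E'
from ik import *
HT=R.from_euler('z',180,degrees=True)
for name,p,yaws in(("start",None,(0,20,40)),("end",None,(0,))):
  for yaw in yaws:
    a=np.radians(yaw);P=np.array([.526,-.007]) if name=="start" else np.array([.652,.032])
    d=.05 if name=="start" else .039
    p=np.r_[P-d*np.array([np.cos(a),np.sin(a)]),.023]
    for tilt in(20,28,35,42):
      for h in(0,1):
        c,q=ik(p,tq(yaw,tilt)*(HT if h else R.identity()))
        print(name,yaw,tilt,h,"%.1e"%c,q.round(2))
E
timeout 500 python3 s1.py
```

```text
start 0 20 0 2.3e-24 [ 0.31  1.07 -0.72  2.45  2.31  0.87  2.35]
start 0 20 1 1.4e-16 [ 0.16  1.01 -0.44  2.46  2.56  0.74 -1.07]
start 0 28 0 1.9e-04 [ 0.54  1.42 -1.31  2.54  2.13  1.52  2.64]
start 0 28 1 1.6e-04 [ 0.57  1.51 -1.45  2.54  2.07  1.64 -0.41]
start 0 35 0 6.9e-03 [ 0.54  1.45 -1.3   2.54  2.19  1.55  2.64]
start 0 35 1 6.7e-03 [ 0.58  1.54 -1.45  2.54  2.14  1.68 -0.39]
start 0 42 0 2.3e-02 [ 0.54  1.47 -1.29  2.54  2.26  1.59  2.64]
start 0 42 1 2.2e-02 [ 0.59  1.58 -1.45  2.54  2.21  1.72 -0.36]
start 20 20 0 6.6e-25 [ 0.41  1.03 -0.61  2.41  2.53  0.64  2.64]
start 20 20 1 1.1e-29 [ 0.32  1.   -0.46  2.41  2.73  0.59 -0.71]
start 20 28 0 1.6e-21 [ 0.41  1.1  -0.55  2.51  2.85  0.86  2.4 ]
start 20 28 1 8.5e-23 [ 0.44  1.11 -0.6   2.51  2.8   0.87 -0.68]
start 20 35 0 9.1e-04 [ 0.6   1.22 -0.78  2.54  2.78  1.    2.64]
start 20 35 1 4.6e-04 [ 0.84  1.59 -1.45  2.54  2.26  1.39  0.15]
start 20 42 0 5.3e-03 [ 0.68  1.29 -0.76  2.54  2.97  1.02  2.64]
start 20 42 1 4.0e-03 [ 0.94  1.67 -1.45  2.54  2.38  1.32  0.25]
start 40 20 0 2.1e-29 [ 0.86  1.4  -1.38  2.28  1.82
[... 279 characters left out ...]
tart 40 35 1 4.4e-26 [ 0.59  1.1  -0.45  2.4   3.4   0.61 -0.68]
start 40 42 0 1.8e-20 [ 1.08  1.56 -1.31  2.4   2.32  0.85 -2.47]
start 40 42 1 8.8e-26 [ 0.69  1.18 -0.5   2.42  3.49  0.71 -0.62]
end 0 20 0 4.4e-19 [ 0.14  0.99 -0.49  2.05  2.03  0.48  2.64]
end 0 20 1 3.7e-19 [ 0.04  0.97 -0.32  2.06  2.19  0.37 -0.7 ]
end 0 28 0 2.4e-21 [ 0.24  1.08 -0.69  2.16  2.27  0.79  2.47]
end 0 28 1 3.3e-28 [-0.03  0.99 -0.22  2.18  2.69  0.56 -1.23]
end 0 35 0 8.2e-19 [ 0.18  1.1  -0.59  2.26  2.53  0.94  2.19]
end 0 35 1 6.5e-23 [ 0.3   1.18 -0.82  2.25  2.41  1.06 -0.72]
end 0 42 0 6.2e-29 [ 0.03  1.13 -0.36  2.34  2.78  1.11  1.86]
end 0 42 1 5.1e-20 [ 0.28  1.25 -0.8   2.33  2.57  1.27 -0.84]
```

The fit is within 0.2 mm. The pushing poses are reachable with the wrist flipped (q5 ≈ 3). I'll plan a cone-shaped path that flips it well above the objects.

```bash
cat > p1.py <<'E'
from ik import *
import pickle
HT=R.from_euler('z',180,degrees=True)
cur=np.array([.896,.837,-.723,2.21,-1.0,.043,.562])
nom=np.array([.6,1.0,-.5,2.3,3.3,.6,-.6])
c,G=ik(np.array([.44,-.10,.27]),tq(40,35)*HT,n=1,q0=nom,reg=.01)
print(c,G.round(3),FK(G)[0])
A=np.r_[G[:4],-.85,.3,.6]
B=np.r_[G[:4],G[4],.3,G[6]]
keys=[cur,A,B,G]
# fine path then resample by tool motion limits
fine=np.vstack([np.linspace(a,b,400,endpoint=False) for a,b in zip(keys[:-1],keys[1:])]+[[G]])
out=[];lp,lr=FK(fine[0])
for q in fine[1:]:
    p,rr=FK(q)
    if (lr.inv()*rr).magnitude()>np.radians(8.2) or np.linalg.norm(p-lp)>.047: out.append(q);lp,lr=p,rr
out.append(G);out=np.array(out);pickle.dump(out,open("path.pkl","wb"))
for q in out: p,rr=FK(q);print(q.round(2),p.round(3),rr.as_matrix()[:,2].round(2))
print(len(out))
E
python3 p1.py
```

```text
0.0045688279309055715 [ 1.122  0.571 -0.953  2.392  4.12   0.06  -1.533] [ 0.43860714 -0.09565916  0.26383834]
[ 0.95  0.77 -0.78  2.25 -0.96  0.1   0.57] [ 0.476 -0.085  0.185] [ 0.39  0.45 -0.81]
[ 1.    0.71 -0.83  2.3  -0.93  0.17  0.58] [ 0.45  -0.065  0.219] [ 0.38  0.49 -0.78]
[ 1.06  0.64 -0.89  2.34 -0.89  0.23  0.59] [ 0.419 -0.044  0.249] [ 0.37  0.52 -0.77]
[ 1.12  0.58 -0.95  2.39 -0.85  0.29  0.6 ] [ 0.384 -0.023  0.273] [ 0.34  0.55 -0.76]
[ 1.12  0.57 -0.95  2.39 -0.61  0.3   0.5 ] [ 0.364 -0.03   0.262] [ 0.28  0.53 -0.8 ]
[ 1.12  0.57 -0.95  2.39 -0.37  0.3   0.39] [ 0.35  -0.044  0.249] [ 0.24  0.49 -0.84]
[ 1.12  0.57 -0.95  2.39 -0.12  0.3   0.29] [ 0.34  -0.062  0.237] [ 0.21  0.43 -0.88]
[ 1.12  0.57 -0.95  2.39  0.13  0.3   0.18] [ 0.335 -0.083  0.226] [ 0.19  0.37 -0.91]
[ 1.12  0.57 -0.95  2.39  0.38  0.3   0.07] [ 0.335 -0.106  0.218] [ 0.19  0.3  -0.93]
[ 1.12  0.57 -0.95  2.39  0.63  0.3  -0.03] [ 0.34  -0.128  0.213] [ 0.21  0.23 -0.95]
[ 1.12  0.57 -0.95  2.39  0.88  0.3  -0.14] [ 0.35  -0.15   0.211] [ 0.24  0.16 -0.96]
[ 1.12  0.57 -0.95  2.39  1.13  
[... 575 characters left out ...]
]
[ 1.12  0.57 -0.95  2.39  2.87  0.3  -0.99] [ 0.492 -0.169  0.285] [ 0.68  0.1  -0.73]
[ 1.12  0.57 -0.95  2.39  3.11  0.3  -1.1 ] [ 0.501 -0.15   0.296] [ 0.7   0.16 -0.69]
[ 1.12  0.57 -0.95  2.39  3.36  0.3  -1.21] [ 0.504 -0.128  0.306] [ 0.71  0.23 -0.66]
[ 1.12  0.57 -0.95  2.39  3.61  0.3  -1.31] [ 0.502 -0.106  0.313] [ 0.71  0.3  -0.64]
[ 1.12  0.57 -0.95  2.39  3.86  0.3  -1.42] [ 0.495 -0.083  0.317] [ 0.68  0.37 -0.63]
[ 1.12  0.57 -0.95  2.39  4.11  0.3  -1.53] [ 0.483 -0.062  0.318] [ 0.65  0.43 -0.63]
[ 1.12  0.57 -0.95  2.39  4.12  0.16 -1.53] [ 0.458 -0.081  0.284] [ 0.57  0.37 -0.73]
[ 1.12  0.57 -0.95  2.39  4.12  0.06 -1.53] [ 0.439 -0.096  0.264] [ 0.51  0.33 -0.79]
26
```

```bash
cat > p1.py <<'E'
from ik import *
import pickle,sys
HT=R.from_euler('z',180,degrees=True)
cur=np.array([.896,.837,-.723,2.21,-1.0,.043,.562])
nom=np.array([.6,1.1,-.45,2.4,3.3,.6,-.6])
a=np.radians(40)
for z in(.023,.08,.12,.16):
  c,G=ik(np.array([.526-.07*np.cos(a),-.007-.07*np.sin(a),z]),tq(40,35)*HT,n=1,q0=nom,reg=1e-4)
  print(z,"%.1e"%c,G.round(3))
z=.12
c,G=ik(np.array([.526-.08*np.cos(a),-.007-.08*np.sin(a),z]),tq(40,35)*HT,n=1,q0=nom,reg=1e-4)
F=G[:4]+np.array([.2,-.22,0,-.1])
A=np.r_[F,-.85,.3,.6]
B=np.r_[F,G[4],.3,G[6]]
keys=[cur,A,B,G]
fine=np.vstack([np.linspace(a,b,400,endpoint=False) for a,b in zip(keys[:-1],keys[1:])]+[[G]])
out=[];lp,lr=FK(fine[0])
for q in fine[1:]:
    p,rr=FK(q)
    if (lr.inv()*rr).magnitude()>np.radians(8.2) or np.linalg.norm(p-lp)>.045: out.append(q);lp,lr=p,rr
out.append(G);out=np.array(out);pickle.dump(out,open("path.pkl","wb"))
for q in out: p,rr=FK(q);print(q.round(2),p.round(3),rr.as_matrix()[:,2].round(2))
print(len(out))
E
python3 p1.py
```

```text
0.023 4.5e-11 [ 0.654  1.113 -0.488  2.424  3.36   0.609 -0.589]
0.08 2.8e-10 [ 0.672  0.967 -0.527  2.436  3.384  0.495 -0.687]
0.12 7.4e-10 [ 0.724  0.875 -0.614  2.427  3.331  0.383 -0.685]
0.16 1.6e-09 [ 0.779  0.784 -0.696  2.405  3.308  0.264 -0.713]
[ 0.92  0.77 -0.68  2.26 -0.94  0.14  0.58] [ 0.457 -0.098  0.168] [ 0.34  0.43 -0.83]
[ 0.93  0.7  -0.64  2.31 -0.89  0.24  0.59] [ 0.416 -0.09   0.186] [ 0.3   0.46 -0.83]
[ 0.95  0.66 -0.61  2.34 -0.7   0.3   0.56] [ 0.375 -0.088  0.193] [ 0.23  0.47 -0.85]
[ 0.95  0.66 -0.61  2.34 -0.49  0.3   0.49] [ 0.358 -0.097  0.184] [ 0.18  0.44 -0.88]
[ 0.95  0.66 -0.61  2.34 -0.28  0.3   0.43] [ 0.345 -0.109  0.176] [ 0.14  0.41 -0.9 ]
[ 0.95  0.66 -0.61  2.34 -0.07  0.3   0.36] [ 0.334 -0.124  0.168] [ 0.11  0.36 -0.93]
[ 0.95  0.66 -0.61  2.34  0.14  0.3   0.3 ] [ 0.326 -0.141  0.161] [ 0.08  0.31 -0.95]
[ 0.95  0.66 -0.61  2.34  0.35  0.3   0.24] [ 0.323 -0.16   0.155] [ 0.07  0.25 -0.97]
[ 0.95  0.66 -0.61  2.34  0.56  0.3   0.17] [ 0.323 -0.18   0.151] [ 0.07  0.19 -0.98]
[ 0.95  0.66 -0.61  2.34  0.77  0.3   0.11] [ 0.327 -0.199  
[... 808 characters left out ...]
]
[ 0.95  0.66 -0.61  2.34  2.86  0.3  -0.53] [ 0.48  -0.244  0.199] [ 0.55 -0.01 -0.83]
[ 0.95  0.66 -0.61  2.34  3.07  0.3  -0.6 ] [ 0.49  -0.229  0.206] [ 0.59  0.04 -0.81]
[ 0.95  0.66 -0.61  2.34  3.28  0.3  -0.66] [ 0.498 -0.212  0.213] [ 0.61  0.09 -0.79]
[ 0.9   0.71 -0.61  2.36  3.35  0.32 -0.68] [ 0.496 -0.172  0.191] [ 0.58  0.17 -0.79]
[ 0.85  0.76 -0.61  2.39  3.35  0.34 -0.68] [ 0.49  -0.135  0.166] [ 0.54  0.24 -0.81]
[ 0.8   0.82 -0.61  2.41  3.35  0.36 -0.68] [ 0.479 -0.098  0.143] [ 0.5   0.3  -0.81]
[ 0.75  0.87 -0.61  2.44  3.35  0.38 -0.68] [ 0.466 -0.061  0.121] [ 0.44  0.37 -0.82]
[ 0.75  0.88 -0.61  2.44  3.35  0.38 -0.68] [ 0.465 -0.058  0.12 ] [ 0.44  0.37 -0.82]
27
```

```bash
cat > emit.py <<'E'
import sys,pickle
from h import *
from ik import FK
o=pickle.load(open("path.pkl","rb"));a,b=int(sys.argv[1]),int(sys.argv[2])
s=st();print("fk err",np.abs(FK(s["q"])[0]-s["tool_pos"]).max())
rows(s["tool_pos"],s["eef_rot"],[FK(q) for q in o[a:b]])
E
python3 emit.py 0 12
```

```text
{'clock': 4.8, 'q': [0.897, 0.836, -0.723, 2.21, -1.0, 0.043, 0.562], 'tool_pos': [0.496, -0.104, 0.148], 'eef_rot': [0.896, 0.336, 0.26, -0.127], 'contact_force': [0.029, -0.364, 0.565], 'opening': 0.295}
fk err 0.00018528175586393636
[-0.011, -0.0323, -0.0289, 2.81, -0.3, -3.58]
[-0.0229, -0.0659, -0.0568, 5.68, -0.76, -6.5]
[-0.0445, -0.0956, -0.077, 9.01, -2.95, -13.82]
[-0.0641, -0.0996, -0.0796, 10.62, -5.61, -21.83]
[-0.084, -0.0995, -0.0828, 11.99, -8.35, -29.86]
[-0.1034, -0.0952, -0.0866, 13.1, -11.13, -37.91]
[-0.1213, -0.0869, -0.0906, 13.96, -13.93, -46.0]
[-0.1371, -0.075, -0.0949, 14.54, -16.71, -54.12]
[-0.15, -0.0601, -0.099, 14.86, -19.44, -62.27]
[-0.1594, -0.0427, -0.103, 14.9, -22.09, -70.47]
[-0.1649, -0.0236, -0.1065, 14.67, -24.62, -78.71]
[-0.1664, -0.0037, -0.1096, 14.19, -26.99, -86.99]
```

Request:
carry_out --pt "-0.011 -0.032 -0.029 2.8 -0.3 -3.6" --pt "-0.023 -0.066 -0.057 5.7 -0.8 -6.5" --pt "-0.0445 -0.0956 -0.077 9.0 -3.0 -13.8" --pt "-0.064 -0.0996 -0.0796 10.6 -5.6 -21.8" --pt "-0.084 -0.0995 -0.083 12 -8.4 -29.9" --pt "-0.103 -0.095 -0.087 13.1 -11.1 -37.9" --pt "-0.121 -0.087 -0.091 14 -13.9 -46" --pt "-0.137 -0.075 -0.095 14.5 -16.7 -54.1" --pt "-0.15 -0.06 -0.099 14.9 -19.4 -62.3" --pt "-0.159 -0.043 -0.103 14.9 -22.1 -70.5" --pt "-0.165 -0.024 -0.1065 14.7 -24.6 -78.7" --pt "-0.166 -0.004 -0.11 14.2 -27 -87"

```text
clock: 6.0
tool_pos: [0.3459, -0.2351, 0.1486]
eef_rot: [0.432, 0.899, 0.04, 0.062]
contact_force: [-0.5, -0.6, 0.2]
opening: 0.292
```

```bash
python3 emit.py 12 22
```

```text
{'clock': 6.0, 'q': [0.664, 0.603, -0.164, 2.354, 0.047, 0.074, 1.163], 'tool_pos': [0.346, -0.235, 0.149], 'eef_rot': [0.432, 0.899, 0.04, 0.062], 'contact_force': [-0.523, -0.625, 0.218], 'opening': 0.292}
fk err 0.00034844025663505196
[-0.0198, 0.0024, 0.0004, -0.2, -3.42, -7.54]
[-0.0389, 0.0087, -0.0014, -0.61, -6.93, -15.37]
[-0.0562, 0.0186, -0.0044, -1.24, -10.38, -23.21]
[-0.071, 0.0317, -0.0083, -2.08, -13.73, -31.07]
[-0.0826, 0.0475, -0.0131, -3.12, -16.96, -38.96]
[-0.0905, 0.0653, -0.0186, -4.35, -20.05, -46.88]
[-0.0944, 0.0842, -0.0244, -5.76, -22.95, -54.85]
[-0.094, 0.1035, -0.0304, -7.31, -25.65, -62.86]
[-0.0895, 0.1222, -0.0362, -8.99, -28.13, -70.92]
[-0.081, 0.1397, -0.0417, -10.78, -30.34, -79.03]
```

Request:
carry_out --pt "-0.02 0.002 0 -0.2 -3.4 -7.5" --pt "-0.039 0.009 -0.001 -0.6 -6.9 -15.4" --pt "-0.056 0.019 -0.004 -1.2 -10.4 -23.2" --pt "-0.071 0.032 -0.008 -2.1 -13.7 -31.1" --pt "-0.083 0.0475 -0.013 -3.1 -17 -39" --pt "-0.09 0.065 -0.019 -4.4 -20 -46.9"

```text
clock: 6.6
tool_pos: [0.4296, -0.2688, 0.1742]
eef_rot: [0.235, 0.96, -0.001, 0.152]
contact_force: [-0.0, 0.1, -0.5]
opening: 0.293
```

```bash
python3 emit.py 17 22
```

```text
{'clock': 6.6, 'q': [0.663, 0.591, -0.219, 2.254, 1.343, 0.047, 0.254], 'tool_pos': [0.43, -0.269, 0.174], 'eef_rot': [0.235, 0.96, -0.001, 0.152], 'contact_force': [-0.033, 0.097, -0.469], 'opening': 0.293}
fk err 0.0005485945007828175
[-0.0176, 0.0127, -0.0018, -2.73, -10.27, -22.61]
[-0.0298, 0.0283, -0.0058, -4.16, -13.38, -30.49]
[-0.0383, 0.046, -0.0105, -5.76, -16.34, -38.39]
[-0.0429, 0.0649, -0.0159, -7.52, -19.1, -46.33]
[-0.0432, 0.0842, -0.0216, -9.41, -21.66, -54.32]
```

Request:
carry_out --pt "-0.01 0.006 -0.001 -1.4 -5.1 -11.3" --pt "-0.0176 0.0127 -0.002 -2.7 -10.3 -22.6" --pt "-0.03 0.028 -0.006 -4.2 -13.4 -30.5" --pt "-0.038 0.046 -0.0105 -5.8 -16.3 -38.4" --pt "-0.043 0.065 -0.016 -7.5 -19.1 -46.3" --pt "-0.043 0.084 -0.022 -9.4 -21.7 -54.3" --pt "-0.043 0.084 -0.022 -9.4 -21.7 -54.3" --pt "-0.043 0.084 -0.022 -9.4 -21.7 -54.3"

```text
clock: 7.4
tool_pos: [0.4972, -0.2109, 0.2139]
eef_rot: [-0.245, 0.913, -0.037, 0.325]
contact_force: [-0.1, -0.4, -0.1]
opening: 0.297
```

```bash
python3 emit.py 22 27
```

```text
{'clock': 7.4, 'q': [1.129, 0.748, -0.937, 2.333, 2.544, 0.335, 0.1], 'tool_pos': [0.497, -0.211, 0.214], 'eef_rot': [-0.245, 0.913, -0.037, 0.325], 'contact_force': [-0.096, -0.387, -0.054], 'opening': 0.297}
fk err 0.0005715055254563173
[-0.0043, 0.0393, 0.0209, -4.76, -0.84, -2.44]
[-0.0032, 0.0805, 0.0399, -9.32, -0.89, -2.9]
[-0.0006, 0.1229, 0.0555, -13.91, -0.77, -3.38]
[0.0035, 0.1662, 0.0675, -18.53, -0.47, -3.89]
[0.0038, 0.1687, 0.0681, -18.8, -0.45, -3.92]
```

Request:
carry_out --pt "-0.004 0.039 0.021 -4.8 -0.8 -2.4" --pt "-0.003 0.08 0.04 -9.3 -0.9 -2.9" --pt "-0.001 0.123 0.0555 -13.9 -0.8 -3.4" --pt "0.004 0.168 0.068 -18.8 -0.5 -3.9" --pt "0.004 0.168 0.068 -18.8 -0.5 -3.9"

```text
clock: 7.9
tool_pos: [0.4641, -0.056, 0.1186]
eef_rot: [-0.324, 0.897, 0.107, 0.281]
contact_force: [0.3, -0.5, 0.3]
opening: 0.297
```

```bash
cat > push.py <<'E'
from h import *
HT=R.from_euler('z',180,degrees=True)
P0=np.array([.526,-.007]);H=np.array([.652,.032]);hy=np.radians(-1.5);ax=np.array([np.cos(hy),np.sin(hy)])
C=H-.077*ax;E=H-.037*ax
def tcp(P,yaw,d=.039,z=.023,tilt=35):
    a=np.radians(yaw);return (np.r_[P-d*np.array([np.cos(a),np.sin(a)]),z],tq(yaw,tilt)*HT)
def bez(t):
    p=(1-t)**2*P0+2*t*(1-t)*C+t*t*E;v=2*(1-t)*(C-P0)+2*t*(E-C);return p,np.degrees(np.arctan2(v[1],v[0]))
E
python3 - <<'E'
from push import *
s=st();print(bez(0),bez(1))
y0=bez(0)[1]
rows(s["tool_pos"],s["eef_rot"],[tcp(P0,y0,.08,.07),tcp(P0,y0,.075,.023),tcp(P0,y0,.05,.023)])
E
```

```text
{'clock': 7.9, 'q': [0.927, 0.993, -0.96, 2.429, 2.561, 0.405, 0.095], 'tool_pos': [0.464, -0.056, 0.119], 'eef_rot': [-0.324, 0.897, 0.107, 0.281], 'contact_force': [0.31, -0.545, 0.293], 'opening': 0.297}
(array([ 0.526, -0.007]), np.float64(39.91595600679714)) (array([0.61501268, 0.03296855]), np.float64(-1.4999999999999938))
[0.0288, -0.0026, 0.0391, 0.5, 0.02, -0.29]
[0.0516, -0.0031, 0.0805, 0.5, 0.02, -0.29]
[0.0312, -0.0031, 0.0948, 0.5, 0.02, -0.29]
```

Request:
carry_out --pt "0.029 -0.003 0.039 0.5 0 -0.3" --pt "0.046 -0.003 0.07 0.5 0 -0.3" --pt "0.0516 -0.003 0.0805 0.5 0 -0.3" --pt "0.0516 -0.003 0.0805 0.5 0 -0.3"

```text
clock: 8.3
tool_pos: [0.4709, -0.0591, 0.0239]
eef_rot: [-0.323, 0.897, 0.099, 0.284]
contact_force: [-0.2, -0.3, 0.7]
opening: 0.295
```

Run:
```python
from push import *
s=st()
p=r.snapshot("top");cv2.imwrite("pics/top2.png",p["img"][100:300,200:440].repeat(3,0).repeat(3,1))
print([(np.round(d["xyz"],3).tolist(),round(d["p"],2)) for d in r.spot_point(p,"pourer_top")[:1]])
p=r.snapshot("scene");cv2.imwrite("pics/sc2.png",p["img"][140:290,250:450].repeat(4,0).repeat(4,1))
y0=bez(0)[1]
rows(s["tool_pos"],s["eef_rot"],[tcp(P0,y0,d,.023) for d in(.06,.05,.045,.04,.035)])
```

```text
{'clock': 8.3, 'q': [0.902, 1.247, -0.91, 2.416, 2.678, 0.617, 0.143], 'tool_pos': [0.471, -0.059, 0.024], 'eef_rot': [-0.323, 0.897, 0.099, 0.284], 'contact_force': [-0.244, -0.296, 0.689], 'opening': 0.295}
[([0.526, -0.004, 0.161], 0.8)]
[-0.0123, 0.0048, 0.0097, -0.47, 0.02, -0.13]
[-0.0205, 0.0048, 0.0154, -0.47, 0.02, -0.13]
[-0.0246, 0.0049, 0.0183, -0.47, 0.02, -0.13]
[-0.0287, 0.0049, 0.0212, -0.47, 0.02, -0.13]
[-0.0328, 0.0049, 0.0241, -0.47, 0.02, -0.13]
```

View pics/top2.png

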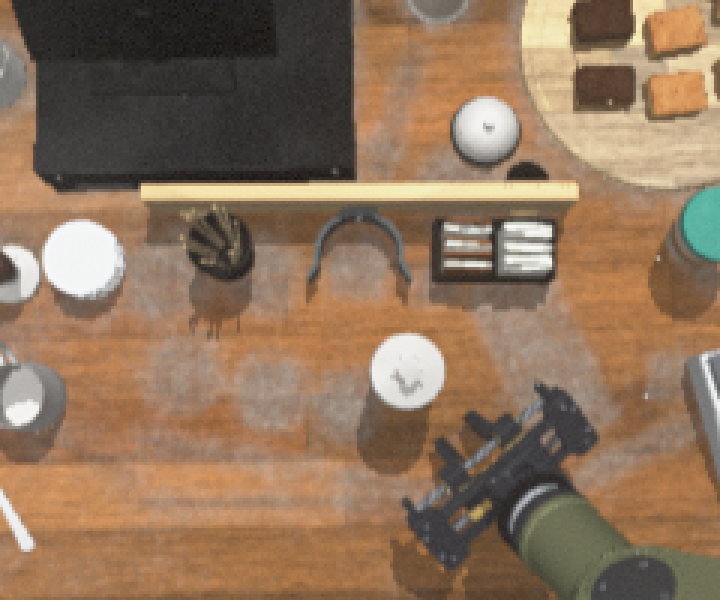

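View pics/sc2.png

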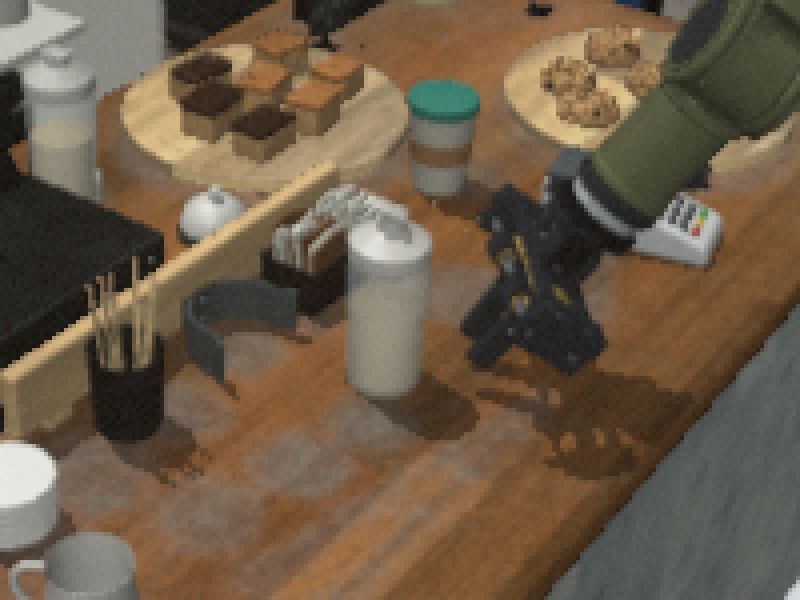

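Request:
carry_out --pt "-0.006 0.005 0.005 -0.5 0 -0.1" --pt "-0.0123 0.005 0.0097 -0.5 0 -0.1" --pt "-0.0205 0.005 0.0154 -0.5 0 -0.1" --pt "-0.0225 0.005 0.0168 -0.5 0 -0.1" --pt "-0.0246 0.005 0.0183 -0.5 0 -0.1" --pt "-0.0266 0.005 0.0198 -0.5 0 -0.1"

```text
clock: 9.05
tool_pos: [0.4935, -0.0336, 0.0233]
eef_rot: [-0.326, 0.896, 0.103, 0.283]
contact_force: [0.2, -0.1, 0.5]
opening: 0.296
```

Run:
```python
from push import *
s=st();print("dist to P0",np.linalg.norm(s["tool_pos"][:2]-P0))
y0=bez(0)[1]
rows(s["tool_pos"],s["eef_rot"],[tcp(P0,y0,.039,.023)]+[tcp(bez(t)[0],bez(t)[1]) for t in np.linspace(0,.4,12)[1:]])
```

```text
{'clock': 9.05, 'q': [0.83, 1.247, -0.922, 2.382, 2.643, 0.622, 0.123], 'tool_pos': [0.493, -0.034, 0.023], 'eef_rot': [-0.326, 0.896, 0.103, 0.283], 'contact_force': [0.231, -0.093, 0.477], 'opening': 0.296}
dist to P0 0.042000481052264886
[-0.0023, -0.0005, 0.002, 0.03, 0.02, 0.09]
[-0.0061, 0.0001, 0.0046, 0.53, 0.02, 0.81]
[-0.0098, 0.0006, 0.0072, 1.06, 0.02, 1.56]
[-0.0134, 0.0011, 0.0098, 1.6, 0.02, 2.34]
[-0.017, 0.0015, 0.0123, 2.17, 0.02, 3.15]
[-0.0205, 0.0019, 0.0147, 2.76, 0.02, 3.99]
[-0.024, 0.0022, 0.0172, 3.37, 0.02, 4.87]
[-0.0274, 0.0025, 0.0195, 4.01, 0.03, 5.78]
[-0.0307, 0.0027, 0.0219, 4.68, 0.03, 6.73]
[-0.034, 0.0029, 0.0242, 5.37, 0.03, 7.72]
[-0.0372, 0.0031, 0.0264, 6.09, 0.03, 8.74]
[-0.0404, 0.0032, 0.0287, 6.84, 0.03, 9.81]
```

Request:
carry_out --pt "-0.0023 -0.0005 0.002 0 0 0.1" --pt "-0.0042 0 0.0033 0.3 0 0.4" --pt "-0.0061 0 0.0046 0.5 0 0.8" --pt "-0.008 0.0003 0.0059 0.8 0 1.2" --pt "-0.0098 0.0006 0.0072 1.1 0 1.6" --pt "-0.0134 0.0011 0.0098 1.6 0 2.3" --pt "-0.017 0.0015 0.0123 2.2 0 3.2" --pt "-0.0205 0.0019 0.0147 2.8 0 4" --pt "-0.024 0.0022 0.0172 3.4 0 4.9"

```text
clock: 9.95
tool_pos: [0.5148, -0.0125, 0.023]
eef_rot: [-0.279, 0.912, 0.088, 0.288]
contact_force: [-2.0, -1.8, -0.4]
opening: 0.288
```

```bash
cat > look.py <<'E'
import sys
from push import *
n=sys.argv[1]
s=st();im=[]
for v,sl in(("top",(slice(130,250),slice(260,400))),("scene",(slice(160,280),slice(270,410)))):
    p=r.snapshot(v);im.append(cv2.resize(p["img"][sl],(420,360),interpolation=cv2.INTER_CUBIC))
    for l in("pourer_top","sugar_pourer"): print(v,l,[(np.round(d["xyz"],3).tolist(),round(d["p"],2)) for d in r.spot_point(p,l)[:1]])
im=[cv2.resize(i,(400,343)) for i in im]
cv2.imwrite(f"pics/{n}.png",np.hstack(im))
a=R.from_quat(s["eef_rot"]).apply([0,0,1]);h=a[:2]/np.linalg.norm(a[:2]);print("yaw",np.degrees(np.arctan2(h[1],h[0])),"tilt",np.degrees(np.arccos(-a[2])),"expected pourer",s["tool_pos"][:2]+.039*h)
E
python3 look.py l3
python3 - <<'E'
from push import *
s=st()
rows(s["tool_pos"],s["eef_rot"],[tcp(bez(t)[0],bez(t)[1]) for t in np.linspace(.22,.7,12)])
E
```

```text
{'clock': 9.95, 'q': [0.754, 1.276, -0.975, 2.392, 2.593, 0.775, 0.015], 'tool_pos': [0.515, -0.012, 0.023], 'eef_rot': [-0.279, 0.912, 0.088, 0.288], 'contact_force': [-2.01, -1.789, -0.42], 'opening': 0.288}
top pourer_top [([0.551, 0.013, 0.16], 0.92)]
top sugar_pourer [([0.547, 0.004, 0.003], 0.58)]
scene pourer_top [([0.543, 0.012, 0.166], 0.6)]
scene sugar_pourer [([0.546, 0.013, 0.006], 0.73)]
yaw 34.00703331451902 tilt 35.044240493913215 expected pourer [0.5471517  0.00933805]
{'clock': 10.25, 'q': [0.755, 1.276, -0.975, 2.392, 2.595, 0.773, 0.017], 'tool_pos': [0.515, -0.013, 0.023], 'eef_rot': [-0.279, 0.912, 0.088, 0.289], 'contact_force': [-0.41, 0.051, 0.399], 'opening': 0.292}
[0.0005, 0.0001, 0.0002, 0.0, 0.12, 0.04]
[-0.0035, 0.001, 0.003, 0.77, 0.12, 1.14]
[-0.0074, 0.0018, 0.0057, 1.58, 0.12, 2.29]
[-0.0113, 0.0025, 0.0085, 2.43, 0.12, 3.5]
[-0.0151, 0.0032, 0.0111, 3.33, 0.12, 4.77]
[-0.0188, 0.0037, 0.0137, 4.26, 0.12, 6.1]
[-0.0225, 0.0043, 0.0163, 5.24, 0.12, 7.5]
[-0.0261, 0.0047, 0.0188, 6.26, 0.12, 8.96]
[-0.0296, 0.0051, 0.0213, 7.33, 0.12, 10.48]
[-0.0331, 0.0054, 0.0238, 8.45, 0.12, 12.08]
[-0.0365, 0.0057, 0.0262, 9.62, 0.12, 13.74]
[-0.0399, 0.0059, 0.0286, 10.84, 0.12, 15.48]
```

View pics/l3.png

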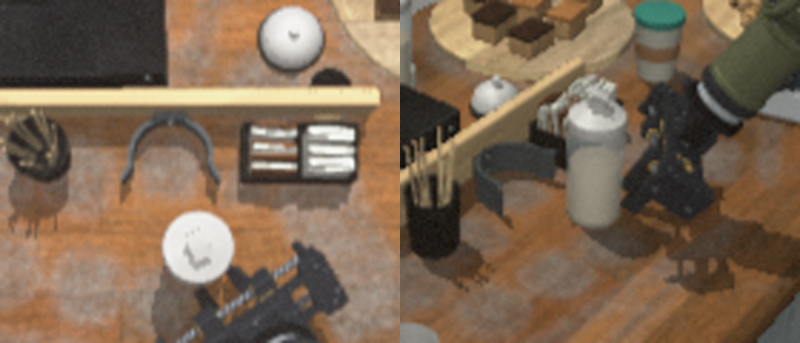

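The pourer slides upright with the fingers cradling it, at about (0.547, 0.010) as expected. Continuing along the curve.

Request:
carry_out --pt "-0.0015 0.0005 0.0015 0.4 0.1 0.6" --pt "-0.0035 0.001 0.003 0.8 0.1 1.1" --pt "-0.0074 0.0018 0.0057 1.6 0.1 2.3" --pt "-0.0113 0.0025 0.0085 2.4 0.1 3.5" --pt "-0.0151 0.0032 0.0111 3.3 0.1 4.8" --pt "-0.0188 0.0037 0.0137 4.3 0.1 6.1" --pt "-0.0225 0.0043 0.0163 5.2 0.1 7.5" --pt "-0.0261 0.0047 0.0188 6.3 0.1 9" --pt "-0.0296 0.0051 0.0213 7.3 0.1 10.5" --pt "-0.0331 0.0054 0.0238 8.5 0.1 12.1" --pt "-0.0365 0.0057 0.0262 9.6 0.1 13.7" --pt "-0.0399 0.0059 0.0286 10.8 0.1 15.5"

```text
clock: 11.45
tool_pos: [0.5509, 0.0194, 0.0226]
eef_rot: [-0.125, 0.946, 0.04, 0.297]
contact_force: [-4.7, -2.0, 3.9]
opening: 0.294
```

```bash
python3 look.py l4
python3 - <<'E'
from push import *
s=st()
rows(s["tool_pos"],s["eef_rot"],[tcp(bez(t)[0],bez(t)[1]) for t in np.linspace(.7,1,8)]+[tcp(E+ax*d,-1.5) for d in(.004,.008,.012,.016)])
E
```

```text
{'clock': 11.45, 'q': [0.561, 1.335, -1.08, 2.408, 2.452, 1.169, -0.309], 'tool_pos': [0.551, 0.019, 0.023], 'eef_rot': [-0.125, 0.946, 0.04, 0.297], 'contact_force': [-4.709, -2.049, 3.885], 'opening': 0.294}
top pourer_top [([0.588, 0.034, 0.158], 0.95)]
top sugar_pourer [([0.587, 0.026, 0.003], 0.92)]
scene pourer_top [([0.586, 0.034, 0.162], 0.64)]
scene sugar_pourer [([0.588, 0.033, 0.005], 0.92)]
yaw 15.201610987821333 tilt 34.85087603454858 expected pourer [0.58852477 0.02964818]
{'clock': 11.75, 'q': [0.562, 1.335, -1.08, 2.406, 2.454, 1.166, -0.307], 'tool_pos': [0.552, 0.02, 0.023], 'eef_rot': [-0.126, 0.945, 0.041, 0.298], 'contact_force': [-1.676, 1.333, 0.247], 'opening': 0.295}
[-0.0007, -0.0003, 0.0001, 0.11, -0.05, -0.01]
[-0.0038, 0.0011, 0.0023, 1.35, -0.05, 1.76]
[-0.0069, 0.0024, 0.0044, 2.63, -0.05, 3.6]
[-0.01, 0.0036, 0.0066, 3.96, -0.05, 5.5]
[-0.013, 0.0047, 0.0087, 5.33, -0.06, 7.46]
[-0.0161, 0.0058, 0.0109, 6.74, -0.06, 9.47]
[-0.0192, 0.0066, 0.0131, 8.18, -0.06, 11.54]
[-0.0223, 0.0074, 0.0152, 9.66, -0.06, 13.64]
[-0.0255, 0.0063, 0.0174, 9.66, -0.06, 13.64]
[-0.0286, 0.0051, 0.0196, 9.66, -0.06, 13.64]
[-0.0318, 0.004, 0.0218, 9.66, -0.06, 13.64]
[-0.0349, 0.0028, 0.024, 9.66, -0.06, 13.64]
```

View pics/l4.png

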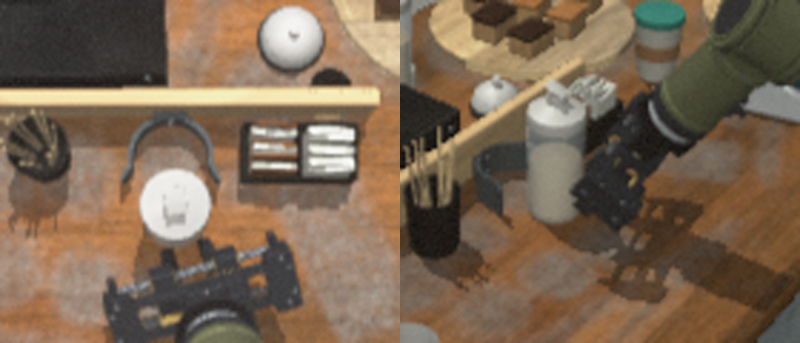

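Request:
carry_out --pt "-0.002 0.0005 0.001 0.7 0 0.9" --pt "-0.0038 0.0011 0.0023 1.35 0 1.8" --pt "-0.0069 0.0024 0.0044 2.6 0 3.6" --pt "-0.01 0.0036 0.0066 4 0 5.5" --pt "-0.013 0.0047 0.0087 5.3 0 7.5" --pt "-0.0161 0.0058 0.0109 6.7 0 9.5" --pt "-0.0192 0.0066 0.0131 8.2 0 11.5" --pt "-0.0223 0.0074 0.0152 9.7 0 13.6" --pt "-0.0255 0.0063 0.0174 9.7 0 13.6" --pt "-0.0286 0.0051 0.0196 9.7 0 13.6"

```text
clock: 12.75
tool_pos: [0.5843, 0.0335, 0.0227]
eef_rot: [0.012, 0.954, -0.005, 0.3]
contact_force: [-2.8, 1.1, 0.8]
opening: 0.292
```

```bash
python3 look.py l5
python3 - <<'E'
from push import *
s=st()
rows(s["tool_pos"],s["eef_rot"],[tcp(H-ax*d,-1.5) for d in(.029,.025,.02,.015,.01,.007,.004,.002,0,-.002,-.004)])
E
```

```text
{'clock': 12.75, 'q': [0.418, 1.353, -1.133, 2.327, 2.293, 1.378, -0.542], 'tool_pos': [0.584, 0.033, 0.023], 'eef_rot': [0.012, 0.954, -0.005, 0.3], 'contact_force': [-2.778, 1.128, 0.783], 'opening': 0.292}
top pourer_top [([0.624, 0.036, 0.163], 0.62)]
top sugar_pourer [([0.621, 0.033, 0.002], 0.61)]
scene pourer_top [([0.621, 0.035, 0.164], 0.89)]
scene sugar_pourer [([0.622, 0.036, 0.005], 0.98)]
yaw -1.7028933514431963 tilt 34.92534613878307 expected pourer [0.62330954 0.03230946]
{'clock': 13.05, 'q': [0.419, 1.353, -1.133, 2.327, 2.293, 1.379, -0.544], 'tool_pos': [0.585, 0.033, 0.023], 'eef_rot': [0.013, 0.954, -0.005, 0.301], 'contact_force': [0.642, 0.104, -0.49], 'opening': 0.296}
[0.0006, 0.001, -0.0003, -0.18, 0.01, -0.02]
[-0.0027, 0.001, 0.002, -0.18, 0.01, -0.02]
[-0.0068, 0.001, 0.0049, -0.18, 0.01, -0.02]
[-0.0109, 0.0011, 0.0077, -0.18, 0.01, -0.02]
[-0.015, 0.0011, 0.0106, -0.18, 0.01, -0.02]
[-0.0175, 0.0011, 0.0123, -0.18, 0.01, -0.02]
[-0.0199, 0.0011, 0.0141, -0.18, 0.01, -0.02]
[-0.0216, 0.0011, 0.0152, -0.18, 0.01, -0.02]
[-0.0232, 0.0011, 0.0163, -0.18, 0.01, -0.02]
[-0.0248, 0.0011, 0.0175, -0.18, 0.01, -0.02]
[-0.0265, 0.0011, 0.0186, -0.18, 0.01, -0.02]
```

View pics/l5.png

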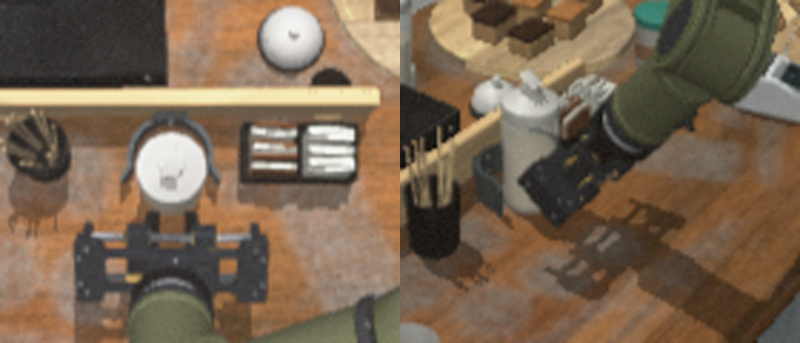

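Request:
carry_out --pt "-0.0015 0.0007 0.001 0 0 0" --pt "-0.004 0.001 0.003 0 0 0" --pt "-0.0068 0.001 0.0049 0 0 0" --pt "-0.0095 0.001 0.0068 0 0 0" --pt "-0.0122 0.001 0.0087 0 0 0" --pt "-0.015 0.001 0.0106 0 0 0" --pt "-0.0175 0.001 0.0123 0 0 0" --pt "-0.019 0.001 0.0134 0 0 0"

```text
clock: 13.85
tool_pos: [0.6079, 0.0335, 0.0228]
eef_rot: [0.013, 0.954, -0.005, 0.3]
contact_force: [-4.8, 0.1, 2.4]
opening: 0.292
```

```bash
python3 look.py l6
```

```text
{'clock': 13.85, 'q': [0.428, 1.344, -1.129, 2.259, 2.281, 1.321, -0.487], 'tool_pos': [0.608, 0.034, 0.023], 'eef_rot': [0.013, 0.954, -0.005, 0.3], 'contact_force': [-4.763, 0.088, 2.424], 'opening': 0.292}
top pourer_top [([0.65, 0.032, 0.16], 0.76)]
top sugar_pourer [([0.647, 0.03, 0.001], 0.71)]
scene pourer_top [([0.641, 0.034, 0.16], 0.84)]
scene sugar_pourer [([0.646, 0.035, 0.003], 0.78)]
yaw -1.7744954144140126 tilt 34.96279609344736 expected pourer [0.64684235 0.03230582]
```

View pics/l6.png

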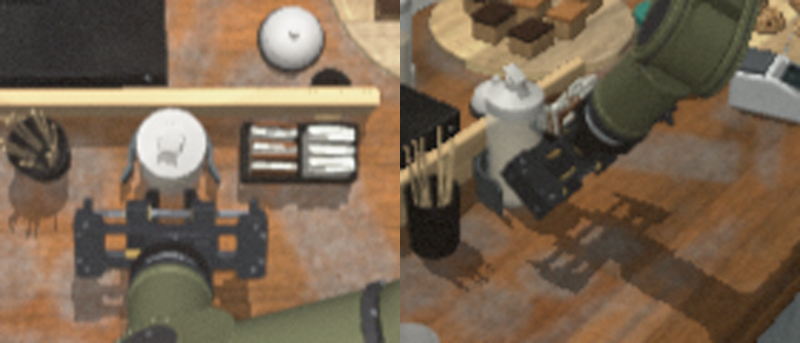

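Request:
carry_out --pt "-0.0008 0 0.0006 0 0 0" --pt "-0.0016 0 0.0011 0 0 0" --pt "-0.0025 0 0.0017 0 0 0" --pt "-0.0033 0 0.0023 0 0 0" --pt "-0.0041 0 0.0029 0 0 0"

```text
clock: 14.65
tool_pos: [0.6125, 0.0335, 0.0227]
eef_rot: [0.013, 0.954, -0.005, 0.3]
contact_force: [-4.4, -0.4, 2.2]
opening: 0.289
```

Request:
carry_out --pt "-0.0008 0 0.0006 0 0 0" --pt "-0.0016 0 0.0011 0 0 0" --pt "-0.0025 0 0.0017 0 0 0"

```text
clock: 14.95
tool_pos: [0.6152, 0.0335, 0.0226]
eef_rot: [0.013, 0.954, -0.005, 0.3]
contact_force: [-7.4, -0.0, 2.4]
opening: 0.293
```

Request:
carry_out --pt "-0.0004 0 0.0003 0 0 0" --pt "-0.0008 0 0.0006 0 0 0"

```text
clock: 15.15
tool_pos: [0.6154, 0.0335, 0.0225]
eef_rot: [0.012, 0.954, -0.005, 0.299]
contact_force: [-8.8, 0.0, 4.6]
opening: 0.292
```

Request:
carry_out --pt "-0.0006 0 0.0004 0 0 0" --pt "-0.0012 0 0.0008 0 0 0" --pt "-0.0012 0 0.0008 0 0 0"

```text
clock: 15.45
tool_pos: [0.6156, 0.0336, 0.0224]
eef_rot: [0.011, 0.954, -0.005, 0.299]
contact_force: [-12.0, -0.8, 7.1]
opening: 0.291
```

```bash
python3 look.py l7
python3 - <<'E'
from h import *
for n in("scene","top"):
    p=r.snapshot(n);print(n,[np.round(r.spot_point(p,l)[0]["xyz"],3).tolist() for l in("sugar_pourer","pourer_top","pourer_holder")])
E
```

```text
{'clock': 15.45, 'q': [0.432, 1.34, -1.128, 2.234, 2.273, 1.295, -0.462], 'tool_pos': [0.616, 0.034, 0.022], 'eef_rot': [0.011, 0.954, -0.005, 0.299], 'contact_force': [-11.996, -0.835, 7.109], 'opening': 0.291}
top pourer_top [([0.654, 0.032, 0.159], 0.66)]
top sugar_pourer [([0.656, 0.029, 0.002], 0.61)]
scene pourer_top [([0.652, 0.035, 0.162], 0.67)]
scene sugar_pourer [([0.65, 0.033, 0.005], 0.85)]
yaw -1.6103109693911672 tilt 34.74280956173267 expected pourer [0.65463121 0.03245531]
scene [[0.652, 0.036, 0.007], [0.648, 0.032, 0.161], [0.649, 0.034, 0.0]]Traceback (most recent call last):
  File "<stdin>", line 3, in <module>
IndexError: list index out of range
```

View pics/l7.png

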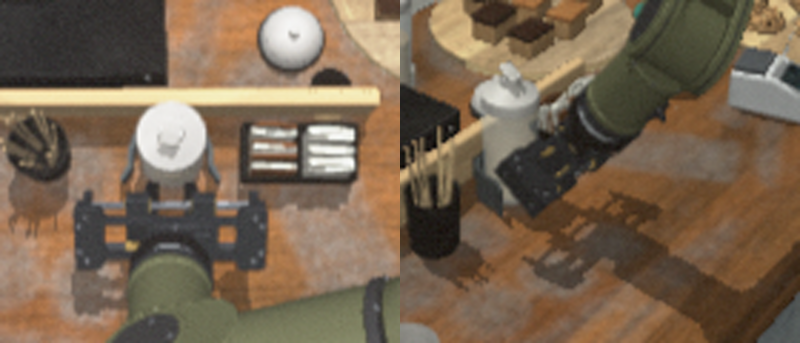

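The force rose to 12 N with no further travel, at about (0.654, 0.032), so the pourer is home. Backing off before lifting.

Request:
carry_out --pt "0.008 0 -0.006 0 0 0" --pt "0.025 0 -0.017 0 0 0" --pt "0.057 0 -0.04 0 0 0" --pt "0.057 0 -0.04 0 0 0" --fingers 255

```text
clock: 16.5
tool_pos: [0.545, 0.0359, 0.0223]
eef_rot: [0.01, 0.954, -0.004, 0.299]
contact_force: [0.5, -0.1, 0.3]
opening: 0.006
```

Run:
```python
from h import *
st();im=[]
for v,(a,b,c,d) in(("top",(150,200,290,350)),("scene",(165,215,290,350))):
    p=r.snapshot(v);im.append(cv2.resize(p["img"][a:b,c:d],(400,333),interpolation=cv2.INTER_CUBIC))
    for l in("pourer_top","sugar_pourer","pourer_holder"): print(v,l,[(np.round(d["xyz"],3).tolist(),round(d["p"],2)) for d in r.spot_point(p,l)[:1]])
    print([(np.round(d["xyz"],3).tolist(),round(d["p"],2)) for d in r.spot_in(p,"sugar_pourer_flap")[:2]], [np.round(d["xyz"],3).tolist() for d in r.spot_point(p,"sugar_pourer_flap")[:2]])
cv2.imwrite("pics/l8.png",np.hstack(im))
```

```text
{'clock': 16.5, 'q': [0.385, 1.374, -1.139, 2.439, 2.301, 1.484, -0.644], 'tool_pos': [0.545, 0.036, 0.022], 'eef_rot': [0.01, 0.954, -0.004, 0.299], 'contact_force': [0.537, -0.052, 0.303], 'opening': 0.006}
top pourer_top [([0.657, 0.035, 0.16], 0.97)]
top sugar_pourer [([0.653, 0.028, 0.002], 0.77)]
top pourer_holder [([0.654, 0.031, 0.002], 0.65)]Traceback (most recent call last):
  File "<stdin>", line 6, in <module>
ValueError: it knows: back_rail, card_terminal, lid_stack, milk_jug, pourer_holder, pourer_top, reusable_cup, sachet_caddy, stirrer_cup, sugar_pourer, tamper
```

Run:
```python
from h import *
im=[]
for v,(a,b,c,d) in(("top",(150,200,290,350)),("scene",(165,215,290,350))):
    p=r.snapshot(v);im.append(cv2.resize(p["img"][a:b,c:d],(400,333),interpolation=cv2.INTER_CUBIC))
    for l in("pourer_top","pourer_holder"): print(v,l,[(np.round(d["xyz"],3).tolist(),round(d["p"],2)) for d in r.spot_point(p,l)[:1]])
    print([(np.round(d["xyz"],3).tolist(),round(d["p"],2)) for d in r.spot_in(p,"sugar_pourer_flap")[:2]])
cv2.imwrite("pics/l8.png",np.hstack(im))
```

```text
top pourer_top [([0.654, 0.032, 0.16], 0.76)]
top pourer_holder [([0.656, 0.031, -0.001], 0.53)]
[([0.65, 0.029, 0.166], 0.53)]
scene pourer_top [([0.649, 0.033, 0.166], 0.89)]
scene pourer_holder [([0.648, 0.032, 0.001], 0.48)]
[([0.635, 0.053, 0.103], 0.47)]
```

View pics/l8.png

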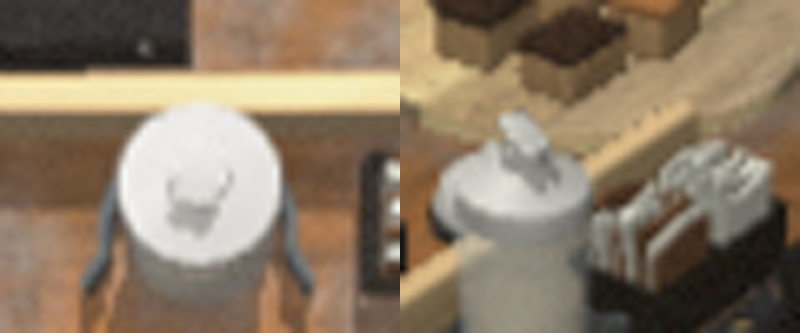

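```bash
cat > p2.py <<'E'
from ik import *
HT=R.from_euler('z',180,degrees=True)
q=np.array([.385,1.374,-1.139,2.439,2.301,1.484,-.644])
for z in(.24,.17):
  for tilt in(0,10,20,30):
    c,x=ik(np.array([.655,.033,z]),tq(-1.5,tilt)*HT,n=1,q0=q,reg=1e-4);print(z,tilt,"%.1e"%c,x.round(2))
E
python3 p2.py
```

```text
0.24 0 2.1e-08 [ 0.45  1.09 -1.44  1.43  1.08  1.52  0.61]
0.24 10 1.7e-08 [ 0.5   1.04 -1.44  1.62  1.2   1.35  0.47]
0.24 20 1.2e-08 [ 0.54  1.01 -1.45  1.8   1.38  1.23  0.29]
0.24 30 7.6e-09 [ 0.56  1.   -1.44  1.97  1.62  1.17  0.06]
0.17 0 1.8e-08 [ 0.46  1.2  -1.44  1.5   1.19  1.48  0.55]
0.17 10 1.4e-08 [ 0.5   1.16 -1.44  1.68  1.34  1.34  0.39]
0.17 20 9.1e-09 [ 0.53  1.14 -1.44  1.86  1.54  1.26  0.19]
0.17 30 5.1e-09 [ 0.53  1.12 -1.4   2.03  1.78  1.21 -0.05]
```

Run:
```python
from h import *
im=[]
for v,(a,b,c,d) in(("top",(150,200,290,350)),("scene",(165,215,290,350))):
    p=r.snapshot(v)
    for hyp in range(0,360,45):
        t=np.radians(hyp);u=np.array([np.cos(t),np.sin(t),0]);w=np.array([-u[1],u[0],0]);o=np.array([.653,.032,.162])
        pts=[]
        for s_,k in((1,0),(-1,0),(-1,1),(1,1)):
            X=o+.012*u+s_*.009*w+k*(-.026*np.cos(.4)*u+[0,0,.026*np.sin(.4)])
            pts.append((proj(p,X)-[c,a])*[8,8])
        m=cv2.resize(p["img"][a:b,c:d],None,fx=8,fy=8,interpolation=cv2.INTER_CUBIC)
        pts=np.array(pts);cv2.polylines(m,[pts.astype(int)],True,(0,0,255),1);cv2.line(m,tuple(pts[0].astype(int)),tuple(pts[1].astype(int)),(0,255,0),2)
        cv2.putText(m,str(hyp),(5,60),0,1,(255,0,0),2)
        cc=pts.mean(0).astype(int);x0=max(cc[0]-100,0);y0=max(cc[1]-100,0);im.append(cv2.resize(m[y0:y0+200,x0:x0+200],(200,200)))
cv2.imwrite("pics/hyp.png",np.vstack([np.hstack(im[i:i+4]) for i in(8,12)]));cv2.imwrite("pics/hypt.png",np.vstack([np.hstack(im[i:i+4]) for i in(0,4)]))
```

```text
(no output)
```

View pics/hyp.png

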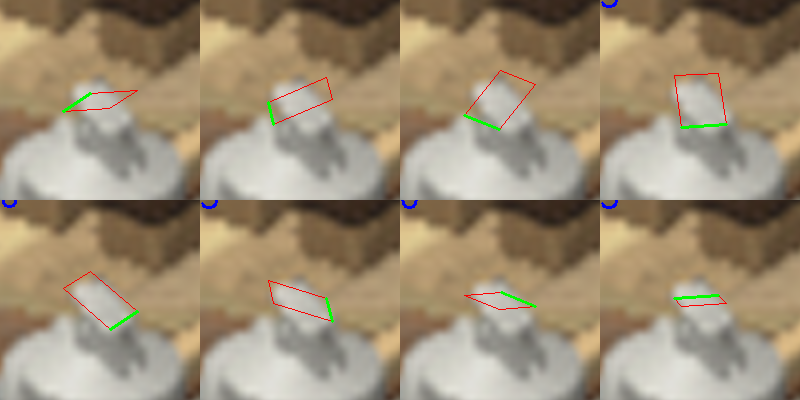

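View pics/hypt.png

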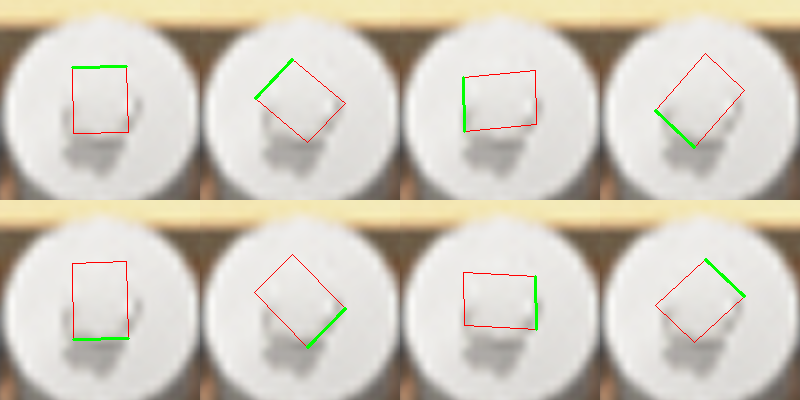

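Hypothesis 180° fits the flap: hinge towards the robot, raised free end at the far side. I'll press with flat shut fingertips, tool vertical, biased to the far side of the neck.

Run:
```python
from push import *
s=st()
rows(s["tool_pos"],s["eef_rot"],[([.52,.034,.12],tq(-1.5,35)*HT),([.53,.033,.24],tq(-1.5,25)*HT),([.6,.033,.25],tq(-1.5,10)*HT),([.658,.032,.23],tq(-1.5,0)*HT)])
```

```text
{'clock': 17.25, 'q': [0.387, 1.373, -1.139, 2.432, 2.301, 1.481, -0.642], 'tool_pos': [0.548, 0.035, 0.023], 'eef_rot': [0.013, 0.954, -0.005, 0.3], 'contact_force': [0.165, -1.039, 0.313], 'opening': 0.009}
[-0.0324, -0.0022, -0.0958, -0.15, -0.05, 0.01]
[-0.1094, -0.0032, -0.1884, -0.15, 9.95, 0.0]
[-0.1724, -0.0013, -0.1565, -0.15, 24.95, -0.02]
[-0.2085, -0.0006, -0.1069, -0.15, 34.95, -0.03]
```

Request:
carry_out --pt "-0.016 0 -0.048 0 0 0" --pt "-0.032 -0.002 -0.096 -0.1 0 0" --pt "-0.07 -0.002 -0.142 -0.1 5 0" --pt "-0.109 -0.003 -0.188 -0.1 10 0" --pt "-0.109 -0.003 -0.188 -0.1 10 0" --pt "-0.14 -0.002 -0.172 -0.1 17 0" --pt "-0.172 -0.001 -0.157 -0.1 25 0" --pt "-0.172 -0.001 -0.157 -0.1 25 0" --pt "-0.19 -0.001 -0.132 -0.1 30 0" --pt "-0.2085 -0.001 -0.107 -0.1 35 0" --pt "-0.2085 -0.001 -0.107 -0.1 35 0"

```text
clock: 18.35
tool_pos: [0.6625, 0.0301, 0.2274]
eef_rot: [0.018, 1.0, 0.001, -0.001]
contact_force: [-0.6, -0.5, -0.6]
opening: 0.003
```

```bash
python3 look.py l9
python3 - <<'E'
from push import *
s=st()
rows(s["tool_pos"],s["eef_rot"],[([.658,.032,z],tq(-1.5,0)*HT) for z in(.2,.185,.165)])
E
```

```text
{'clock': 18.35, 'q': [0.421, 1.029, -1.264, 1.422, 0.977, 1.391, 0.675], 'tool_pos': [0.663, 0.03, 0.227], 'eef_rot': [0.018, 1.0, 0.001, -0.001], 'contact_force': [-0.632, -0.46, -0.647], 'opening': 0.003}
top pourer_top [([0.656, 0.036, 0.161], 0.72)]
top sugar_pourer [([0.654, 0.034, 0.002], 0.92)]
scene pourer_top [([0.649, 0.034, 0.164], 0.61)]
scene sugar_pourer [([0.651, 0.033, 0.005], 0.75)]
yaw 153.94314528657577 tilt 0.1391255174719808 expected pourer [0.62749587 0.04727046]
{'clock': 18.65, 'q': [0.424, 1.021, -1.27, 1.44, 0.976, 1.389, 0.672], 'tool_pos': [0.657, 0.032, 0.231], 'eef_rot': [0.012, 1.0, -0.001, -0.0], 'contact_force': [-0.387, -0.883, -0.142], 'opening': 0.003}
[-0.0013, 0.0002, 0.0306, -0.09, -0.03, 0.11]
[-0.0013, 0.0002, 0.0456, -0.09, -0.03, 0.11]
[-0.0014, 0.0003, 0.0656, -0.09, -0.03, 0.11]
```

View pics/l9.png

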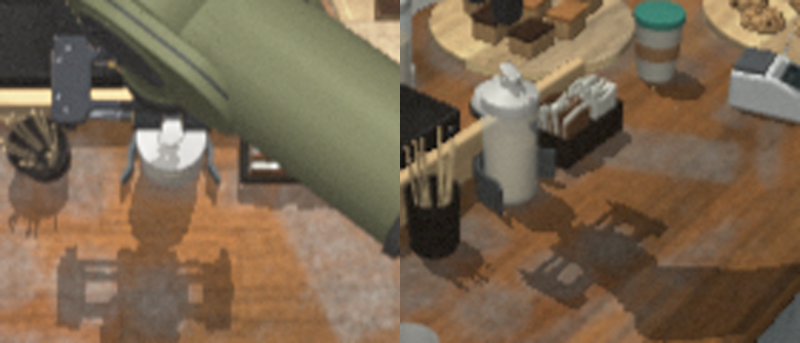

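Request:
carry_out --pt "-0.001 0 0.02 0 0 0" --pt "-0.001 0 0.038 0 0 0" --pt "-0.001 0 0.048 0 0 0" --pt "-0.001 0 0.048 0 0 0"

```text
clock: 19.05
tool_pos: [0.6575, 0.0307, 0.1791]
eef_rot: [0.013, 1.0, -0.001, -0.002]
contact_force: [0.0, -0.0, -0.6]
opening: 0.003
```

Request:
carry_out --pt "0 0 0.002 0 0 0" --pt "0 0 0.004 0 0 0" --pt "0 0 0.006 0 0 0" --pt "0 0 0.008 0 0 0" --pt "0 0 0.01 0 0 0"

```text
clock: 19.55
tool_pos: [0.659, 0.0316, 0.1722]
eef_rot: [0.013, 1.0, -0.0, -0.0]
contact_force: [-0.0, 0.1, 1.2]
opening: 0.004
```

Request:
carry_out --pt "0 0 0.0015 0 0 0" --pt "0 0 0.003 0 0 0" --pt "0 0 0.0045 0 0 0" --pt "0 0 0.006 0 0 0"

```text
clock: 19.95
tool_pos: [0.6591, 0.0316, 0.1662]
eef_rot: [0.014, 1.0, -0.0, -0.0]
contact_force: [1.9, -0.5, 2.4]
opening: 0.008
```

Request:
carry_out --pt "0 0 0.001 0 0 0" --pt "0 0 0.002 0 0 0"

```text
clock: 20.15
tool_pos: [0.6586, 0.0316, 0.1638]
eef_rot: [0.013, 1.0, -0.0, -0.001]
contact_force: [1.1, 0.3, 0.9]
opening: 0.009
```

Request:
carry_out --pt "0 0 0.0007 0 0 0" --pt "0 0 0.0014 0 0 0"

```text
clock: 20.35
tool_pos: [0.6586, 0.0317, 0.163]
eef_rot: [0.013, 1.0, -0.0, -0.001]
contact_force: [-1.4, -1.3, 7.2]
opening: 0.008
```

Request:
carry_out --pt "0 0 0.0005 0 0 0" --pt "0 0 0.001 0 0 0" --pt "0 0 0.001 0 0 0"

```text
clock: 20.65
tool_pos: [0.6588, 0.0318, 0.163]
eef_rot: [0.013, 1.0, -0.0, -0.0]
contact_force: [-1.5, -0.8, 8.8]
opening: 0.003
```

The tip stopped firmly at z = 0.163 with 9 N, so the flap should be flat on the neck. Lifting straight up and retreating.

Request:
carry_out --pt "0 0 -0.003 0 0 0" --pt "0 0 -0.01 0 0 0" --pt "0 0 -0.04 0 0 0" --pt "0 0 -0.08 0 0 0" --pt "0.04 0 -0.1 0 0 0" --pt "0.09 0 -0.1 0 0 0" --pt "0.14 0 -0.1 0 0 0" --pt "0.18 0 -0.1 0 0 0" --pt "0.18 0 -0.1 0 0 0"

```text
clock: 21.55
tool_pos: [0.4734, 0.0356, 0.2617]
eef_rot: [0.01, 1.0, -0.003, -0.002]
contact_force: [0.2, -0.5, -0.2]
opening: 0.004
```

Run:
```python
from h import *
st();im=[]
for v,(a,b,c,d) in(("top",(150,200,290,350)),("scene",(165,215,290,350))):
    p=r.snapshot(v);cv2.imwrite(f"pics/fin_{v}.png",p["img"]);im.append(cv2.resize(p["img"][a:b,c:d],(400,333),interpolation=cv2.INTER_CUBIC))
    for l in("sugar_pourer","pourer_top","pourer_holder","stirrer_cup","sachet_caddy"): print(v,l,[(np.round(d["xyz"],3).tolist(),round(d["p"],2)) for d in r.spot_point(p,l)[:1]])
cv2.imwrite("pics/l10.png",np.hstack(im))
```

```text
{'clock': 21.55, 'q': [0.583, 0.811, -1.39, 1.943, 0.874, 1.197, 0.403], 'tool_pos': [0.473, 0.036, 0.262], 'eef_rot': [0.01, 1.0, -0.003, -0.002], 'contact_force': [0.174, -0.545, -0.245], 'opening': 0.004}
top sugar_pourer [([0.653, 0.03, 0.004], 0.65)]
top pourer_top [([0.654, 0.033, 0.16], 0.9)]
top pourer_holder [([0.657, 0.032, 0.0], 0.59)]
top stirrer_cup [([0.658, 0.17, 0.001], 0.68)]
top sachet_caddy [([0.65, -0.101, 0.0], 0.95)]
scene sugar_pourer [([0.652, 0.036, 0.004], 0.81)]
scene pourer_top [([0.65, 0.032, 0.163], 0.9)]
scene pourer_holder [([0.648, 0.036, -0.0], 0.45)]
scene stirrer_cup [([0.521, 0.374, 0.001], 0.7)]
scene sachet_caddy [([0.654, -0.105, 0.002], 0.97)]
```

View pics/l10.png

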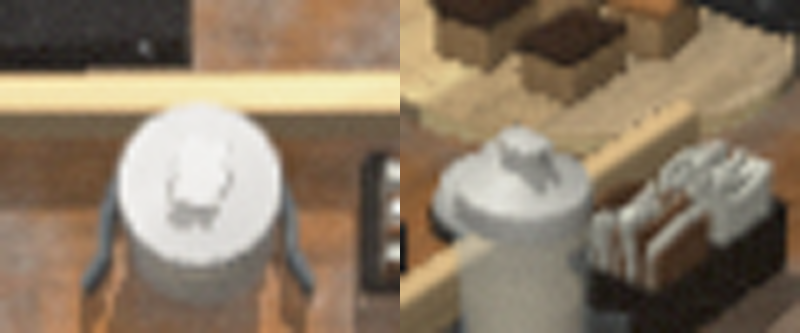

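View pics/fin_top.png

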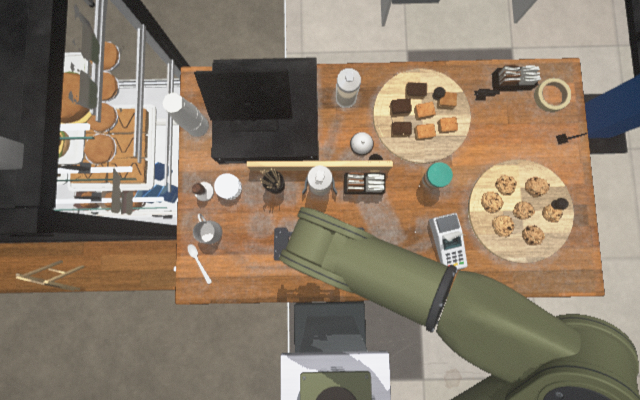

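Run:
```python
from h import *
im=[]
p=r.snapshot("scene");a,b,c,d=165,215,290,350
for th in(0,.15,.35):
    u=np.array([-1,0,0]);w=np.array([0,-1,0]);o=np.array([.653,.033,.1635]);pts=[]
    for s_,k in((1,0),(-1,0),(-1,1),(1,1)):
        pts.append((proj(p,o+.012*u+s_*.009*w+k*(-.026*np.cos(th)*u+[0,0,.026*np.sin(th)]))-[c,a])*8)
    m=cv2.resize(p["img"][a:b,c:d],None,fx=8,fy=8,interpolation=cv2.INTER_CUBIC)
    cv2.polylines(m,[np.array(pts).astype(int)],True,(0,0,255),1);im.append(m[80:300,60:300])
cv2.imwrite("pics/shut.png",np.hstack(im))
```

```text
(no output)
```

View pics/shut.png

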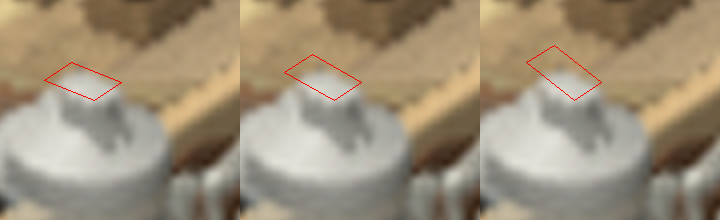

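The flat-flap overlay (angle 0, left) fits the plate best. The pourer sits home and nothing else has moved, so I'm handing in.

Run:
```python
from h import *
st();print(r.finish_job())
```

```text
{'clock': 22.2, 'q': [0.581, 0.815, -1.387, 1.93, 0.877, 1.197, 0.404], 'tool_pos': [0.479, 0.037, 0.262], 'eef_rot': [0.013, 1.0, -0.0, -0.0], 'contact_force': [0.054, 0.841, -0.06], 'opening': 0.0}
the job is handed in; nothing more can be done
None
```

The pourer is in the holder, home against the back, and its flap is pressed shut; I handed the job in at 22 s.

- **Push:** I slid it upright with two slightly open fingertips, about 28 mm up its body, without gripping or lifting it. It stopped at about (0.653, 0.032), where the push force rose to 12 N with no further travel. The holder origin measured about (0.652, 0.032).
- **Flap:** I pressed it down with the shut fingertips, and they came to a firm stop at z = 0.163 with about 9 N. In the last picture the raised end is gone, and an outline of a flat flap fits the plate best. At that resolution a gap of a few hundredths of a radian would not show.
- **Other things:** In the last top picture everything else looks in place. I re-measured only the stirrer cup (top view only) and the sachet caddy, and both agreed with their starting positions within a few mm.
- **Disagreements:** The top and scene cameras put the pourer and holder up to about 9 mm apart in x, so "fully home" rests mainly on the force stop. One scene reading placed the stirrer cup where the milk jug stands, which I took as a false detection.
- **Detour:** My first approach ran into joint limits, and I had to flip the wrist above the counter before pushing. Nothing was touched during that.

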